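Crock the planter box: butt it to the tray and scoop the clay lumps across

TASK

First slide the empty planter box sideways until its long side sits flush against the side wall of the potting tray, with no gap for anything to drop through. Then take the scoop out of the pie dish, scoop all three clay lumps out of the tray with it (never touch them with the fingers) and tip them into the planter box. Finish with the planter box still flush against the tray and the scoop sitting flat back in the pie dish, and leave the egg cup and the other things on the shelf where they stand.

Things in the scene. Friction and masses are not known exactly. Their poses are not given: they have to be found in the camera images.
- tray: fixed sheet-steel potting tray, 185 mm long (x) by 132 wide (y); origin: on the underside, 90 mm from the open end. Floor 3 mm thick; side walls 5 mm thick, 40 high, outer faces at y = +-66 mm. Its -x end (towards the robot) is closed: the floor bends up at 45 degrees from x = -65 mm to x = -92 at 30 mm height, then a vertical wall up to 65 mm. The +x end (x = +90) is open
- planter: loose open-topped grey planter box, 170 mm long (x) by 150 wide (y) by 70 high, walls and floor 5 mm, about 0.45 kg, empty; origin: centre of underside. It stands left or right of the tray, roughly parallel, 50 to 110 mm away; flush: its long side face (y = +-75 mm) touches the tray's side wall (tray's y = +-66 mm)
- dish: loose round aluminium pie dish, 224 mm across the rim and 190 mm across the base, 28 mm high, floor 4 mm thick; origin: centre of its underside. It stands on the other side of the tray from the planter box and holds the scoop
- scoop: steel scoop, wooden handle, 0.22 kg. Origin: centre of the underside of its flat pan, 100 mm long (x) by 94 wide (y), floor 2.5 mm. Open nose at x = -50 mm (towards the robot at yaw 0); side walls 30 mm high (14 over the front 22 mm); rear wall 34 high at x = +49. A post there carries the handle: a bar along x from x = +25 to +109, 18 mm wide (y), 62 to 86 mm high
- scoop_grip (a point): point in the middle of the scoop's handle bar, at (65, 0, 74) mm in the scoop's frame; the bar is 18 mm wide across the scoop's y; axes are the scoop's
- scoop_nose (a point): middle of the underside of the scoop's front edge, at (-50, 0, 0) mm in the scoop's frame; axes are the scoop's
- lump_a: baked-clay lump, a 42 mm cube with very rounded edges (radius 15 mm), 40 g; origin at its centre; starts on the tray's floor near the tray's closed end
- lump_b: baked-clay lump, a 42 mm cube with very rounded edges (radius 15 mm), 40 g; origin at its centre; starts on the tray's floor near the tray's closed end
- lump_c: baked-clay lump, a 42 mm cube with very rounded edges (radius 15 mm), 40 g; origin at its centre; starts on the tray's floor near the tray's closed end
- egg_cup: blue ceramic egg cup, 54 mm across, 68 mm high; origin under its centre; a bystander beyond the tray
- flip_top: purple plastic container with a closed flip-top lid, 90 by 135 mm, 105 mm high; origin under its centre; a bystander
- pot: small empty terracotta pot, 110 mm across, 98 mm high; origin under its centre; a bystander
- spray_can: green bottle, 60 mm across, 170 mm high; origin under its centre; a bystander
Things that resemble listed ones, but are neither listed nor needed, are in the scene too. Leave any blue look-alike of the lump_c alone. What is shaped like the planter but green is not meant.

How it is judged:
By the outcome, as a careful person would: the job done as asked, in the order asked, and still so for the second after the job is handed in, with the robot touching nothing.
It also fails if it takes over 69 s, if anything falls off the work surface, if the arm or the gripper's body presses on something with over 40 N, if the wrist force passes 120 N, or if a joint passes its speed limit or range.

ROBOT

A 6-joint arm with a two-finger parallel gripper is mounted at the origin on the work surface. World frame = base frame: x ahead of the robot, y to its left, z up, the work surface at z = 0. Lengths are in m, angles in rad, forces in N, time in s.
With the tool pointing down it reaches from about 0.375 to 0.975 m from the base axis. Payload 3.8 kg.
Tool frame: the origin (TCP) lies on the centre line of the jaws, within the pads' length; the fingertips stand 14 mm ahead of it and the grasp point (between the pads) lies 5 mm behind it (bot.finger_overhang is the distance from the TCP to the fingertips, in m); y points along the fingers, x is the direction in which the jaws open and shut, and the axes are right-handed (so a half turn about y gives the same grasp; the last joint's range is limited). The gripper opens to 85 mm and grips with 20 to 120 N. Pads are 22 mm wide; open, the fingers measure 114 mm over their backs; the gripper's body (76 mm by 85 mm) begins 54 mm behind the grasp point. The pads swing forward as they close: fully open they stand 13 mm farther back than shut.
Start: joints at [-1.3, 0.264, 1.604, -0, 1.274, -0.037], TCP at [0.204, -0.643, 0.245] pointing down, gripper open.
Joint ranges: [-2.63, 2.63], [-0.94, 2.18], [0.31, 2.57], [-1.31, 4.45], [0, 2.66], [-2.55, 2.55]. Speed limits (rad/s): [2.57, 2.57, 3.14, 3.14, 3.14, 3.14].

INTERFACE

Orientations are given as a rotation vector (axis times angle).
In Python, from workcell import readout, read_camera, bot, spotter gives the robot as it stands.
- The arm moves only by the tool jog_arm, never from a script. Its argument "increments" is a list of rows, each a list of 7 numbers: the shift along the tool's x, y, z in m, then the turn, a rotation vector about the tool's x, y, z in rad, then the opening, from 0 (shut) to 1 (fully open). A call has 1 to 10 rows; each row shifts and turns the pose as measured when the row begins, along the tool's axes as they then stand; what a row does not reach is not made up. A row lasts 1/8 s, in which the tool goes at most 62.5 mm and 10.7 degrees, less where a joint would pass 70% of its speed; a pose out of reach is approached as far as the arm can. A call with a gripper value outside its range is refused whole. The fingers move at their own pace and stop on an object; "force" is the grip in N (left out, the last holds). Time passes only in rows, so rows that do not move let the fingers close. It gives the time, the measured TCP pose, the force and the opening at its end, in the units of the state.
- readout.read_state(): the state, without advancing time (a new reading comes with each control period).
- read_camera(name): name is "scene" or "side" or "wrist"; returns a dict with "img" (384x512x3 uint8, blue, green, red), "range_z" (384x512 float32, m along the optical axis (not along the pixel's ray), 0 where there is no reading), "fx", "fy", "cx", "cy" (pixels), "distortion" ([k1, k2, p1, p2, k3] as OpenCV has them; the pictures are not rectified), "world_from_camera" (4x4, takes a point from camera to world coordinates). Camera axes: x right, y down, z forward; pixel columns grow to the right and rows downward; lengths in m; the calibration is good to about 2 mm. A picture is of the moment at which its call begins.
- bot.finish_job(): hands the job in, once; it reports no verdict.
Trained networks look in a picture, given as the dict that the camera call returned (one of the last four; its "shot" number tells which), for a name from the list of things; names that differ only in an ending like _2 or _b are one class to them, and where a whole thing is asked for, a point or a joint stands for the part that bears it (a point fixed in the world has none). Each returns a list of dicts, best first, with "p" (0 to 1); they miss things now and then, are a little off and sometimes report something else, mostly with a low value. They report only what shows in the picture. A call takes as long as a camera call. They do not tell look-alikes from the thing itself.
- spotter.masks_of(picture, thing): "mask" (384x512 bool, what is visible of it) and "location" ([column, row] in pixels, amid what is visible of it).
- spotter.spot_point(picture, thing): "location" ([column, row] in pixels: a listed point, or the origin of a listed thing).
The state is a dict: "time": time; "q": joint angles; "joint_vel": joint speeds; "joint_torque": joint torques, N m; "tool_pos": TCP position; "tcp_rot": TCP orientation; "wrist_force": force on the tool from outside, world axes, zero at the start; "torque": the same for the moment, N m; "width": opening from 0.0 (shut) to 1.0 (fully open).
Only numpy, scipy, OpenCV 4.12 (cv2) and the standard library are available. Lean on these libraries where they do the work, as an engineer would, in place of code of your own. Each camera call takes 0.05 s, during which the arm holds its last target. There are 200 camera calls.

## Working session

There is one attempt and no reset: what is moved stays moved. The work goes in short steps, Python scripts to look and compute and a tool call to move; the robot and the scene stay as the last step left them, time stands still between calls to the robot, and variables do not carry over. Pictures are saved under pics/ and viewed, about 8 in all and at most 12, crops included, and the job is handed in when it is done.

Besides the shell and the picture viewer there is one more tool, called after "Emit:" in YAML: its name, and indented under it one key for each argument. jog_arm: Moves the arm, as the interface text tells. Its arguments: {"type":"object","properties":{"increments":{"type":"array"},"force":{"type":"number"}},"required":["increments"]}

```bash
ls; mkdir -p pics; cat > h.py <<'E'
import numpy as np, cv2
from workcell import readout, read_camera, bot, spotter
from scipy.spatial.transform import Rotation as R
def cloud(p):
    h,w=p["range_z"].shape
    u,v=np.meshgrid(np.arange(w),np.arange(h))
    K=np.array([[p["fx"],0,p["cx"]],[0,p["fy"],p["cy"]],[0,0,1]])
    n=cv2.undistortPoints(np.stack([u,v],-1).reshape(-1,1,2).astype(np.float32),K,np.array(p["distortion"])).reshape(h,w,2)
    z=p["range_z"]; c=np.stack([n[...,0]*z,n[...,1]*z,z],-1)
    T=np.array(p["world_from_camera"]); W=c@T[:3,:3].T+T[:3,3]
    W[z<=0]=np.nan
    return W
def summ(p,name,W=None,n=6):
    W=cloud(p) if W is None else W
    for d in spotter.masks_of(p,name)[:n]:
        q=W[d["mask"]]; q=q[~np.isnan(q[:,0])]
        if len(q)<5: continue
        f=np.percentile
        top=q[q[:,2]>f(q[:,2],95)-.006]
        b,g,r=p["img"][d["mask"]].mean(0)
        print(name,round(d["p"],2),np.round(d["location"]),"lo",np.round(f(q,2,axis=0),3),"hi",np.round(f(q,98,axis=0),3),"med",np.round(np.median(q,0),3),"bgr",int(b),int(g),int(r),len(q))
def st():
    s=readout.read_state(); print(round(s["time"],2),np.round(s["tool_pos"],4),np.round(s["tcp_rot"],3),"F",np.round(s["wrist_force"],1),"w",round(s["width"],3),"q",np.round(s["q"],2)); return s
E
python3 - <<'E'
from h import *
s=st()
for c in ["scene","side"]:
    p=read_camera(c); cv2.imwrite(f"pics/{c}0.png",p["img"]); W=cloud(p)
    print(c,np.round(p["world_from_camera"],2).tolist())
    for t in ["tray","planter","dish","scoop","lump_a","egg_cup","flip_top","pot","spray_can"]: summ(p,t,W)
    for t in ["scoop_grip","scoop_nose"]:
        for d in spotter.spot_point(p,t)[:2]: 
            u,v=np.int32(np.round(d["location"])); print(t,d["p"],u,v,np.round(W[v,u],3))
E
```

```text
pics
0.0 [ 0.2043 -0.6426  0.244 ] [-1.338  0.981 -0.978] F [1.4 0.5 0.5] w 0.999 q [-1.3   0.26  1.61  0.    1.27 -0.04]
scene [[0.09, 0.53, -0.84, 1.29], [1.0, -0.04, 0.08, -0.11], [0.01, -0.85, -0.53, 0.57], [0.0, 0.0, 0.0, 1.0]]
tray 0.69 [260. 215.] lo [ 0.435 -0.102  0.   ] hi [0.62  0.027 0.063] med [ 0.53  -0.039  0.004] bgr 113 117 121 2886
planter 0.82 [187. 155.] lo [ 0.163 -0.339 -0.   ] hi [ 0.355 -0.14   0.068] med [ 0.248 -0.244  0.04 ] bgr 50 77 52 2558
planter 0.78 [172. 203.] lo [ 0.414 -0.334  0.003] hi [ 0.595 -0.177  0.07 ] med [ 0.497 -0.26   0.032] bgr 70 72 71 4099
dish 0.85 [340. 198.] lo [0.424 0.079 0.001] hi [0.634 0.281 0.028] med [0.51  0.171 0.006] bgr 142 147 150 2552
scoop 0.56 [354. 208.] lo [0.483 0.134 0.003] hi [0.642 0.234 0.09 ] med [0.582 0.18  0.022] bgr 108 115 120 1262
lump_a 0.86 [274. 207.] lo [ 0.525 -0.033  0.009] hi [0.556 0.005 0.046] med [ 0.549 -0.015  0.034] bgr 60 78 122 284
lump_a 0.7 [271. 198.] lo [ 0.479 -0.029  0.029] hi [0.52  0.009 0.046] med [ 0.498 -0.012  0.04 ] bgr 66 87 138 156
lump_a 0.63 [247. 198.] lo [ 0.473 -0.087 
[... 3174 characters left out ...]
-0.259  0.006] hi [ 0.816 -0.156  0.099] med [ 0.756 -0.196  0.072] bgr 44 68 125 1423
pot 0.33 [184. 250.] lo [0.484 0.134 0.004] hi [0.629 0.233 0.09 ] med [0.554 0.187 0.012] bgr 109 114 125 2812
spray_can 0.87 [280. 116.] lo [ 0.676 -0.438  0.002] hi [ 0.809 -0.326  0.169] med [ 0.695 -0.341  0.08 ] bgr 74 102 69 1010
spray_can 0.61 [262. 204.] lo [ 0.433 -0.104  0.001] hi [0.614 0.031 0.064] med [ 0.528 -0.033  0.024] bgr 108 109 115 2599
spray_can 0.59 [182. 251.] lo [0.484 0.134 0.003] hi [0.631 0.233 0.09 ] med [0.555 0.187 0.012] bgr 109 114 125 2797
scoop_grip 0.73 162 224 [0.59  0.197 0.084]
scoop_grip 0.53 281 136 [ 0.682 -0.338  0.025]
scoop_nose 0.63 211 269 [0.483 0.176 0.006]
```

```bash
cat >> h.py <<'E'
def pts(cams=("scene","side")):
    return np.concatenate([cloud(read_camera(c)).reshape(-1,3) for c in cams])
def sel(W,x,y,z):
    with np.errstate(invalid="ignore"):
        m=(W[:,0]>x[0])&(W[:,0]<x[1])&(W[:,1]>y[0])&(W[:,1]<y[1])&(W[:,2]>z[0])&(W[:,2]<z[1])
    return W[m]
def rect(q,name):
    a=cv2.minAreaRect((q[:,:2]*1000).astype(np.float32)); print(name,len(q),"c",np.round(a[0],1),"size",np.round(a[1],1),"ang",round(a[2],2))
    return a
E
python3 - <<'E'
from h import *
a,b=read_camera("scene"),read_camera("side")
np.save("w0.npy",np.stack([cloud(a),cloud(b)]))
i=np.hstack([a["img"][110:320,60:440],b["img"][90:300,80:420]])
cv2.imwrite("pics/a.png",cv2.resize(np.vstack([cv2.resize(a["img"][120:310,70:430],(720,380)),cv2.resize(b["img"][90:300,90:430],(720,445))]),(520,596)))
for n,c in (("scene",a),("side",b)):
    W=cloud(c).reshape(-1,3); print(n)
    rect(sel(W,(.38,.63),(-.36,-.14),(.060,.078)),"planter rim")
    q=sel(W,(.38,.65),(-.13,.05),(.034,.044)); 
    for s in (-1,1):
        m=q[(q[:,1]+.037)*s>.05]
        f=np.polyfit(m[:,0],m[:,1],1); print("tray wall",s,len(m),np.round(f,4),np.round(m.min(0),3),np.round(m.max(0),3),"at x=.5 mean",round(np.polyval(f,.52),4))
    q=sel(W,(.38,.48),(-.13,.05),(.055,.07)); print("tray end",np.round(np.median(q,0),4),q.min(0).round(3),q.max(0).round(3))
    q=sel(W,(.4,.7),(.05,.3),(.082,.092)); rect(q,"handle top"); 
    q=sel(W,(.4,.7),(.05,.3),(.024,.032)); c2,r=cv2.minEnclosingCircle((q[:,:2]*1000).astype(np.float32)); print("dish",c2,r)
    q=sel(W,(.4,.7),(.1,.3),(.033,.042)); rect(q,"scoop rims") if len(q) else 0
E
```

```text
scene
planter rim 737 c [ 503.5 -256.2] size [151.4 173.6] ang 82.57
tray wall -1 101 [-0.046  -0.0768] [ 0.433 -0.106  0.034] [ 0.62  -0.089  0.043] at x=.5 mean -0.1007
tray wall 1 136 [0.0017 0.0228] [0.435 0.013 0.034] [0.622 0.029 0.044] at x=.5 mean 0.0237
tray end [ 0.4375 -0.0396  0.0606] [ 0.433 -0.102  0.055] [0.442 0.029 0.067]
handle top 207 c [602.1 188.1] size [83.7 18.8] ang 6.45
dish (529.2899780273438, 176.61318969726562) 112.77522277832031
scoop rims 85 c [570.4 168.6] size [117.   60.2] ang 57.12
side
planter rim 834 c [ 499.5 -254.5] size [157.  175.4] ang 82.93
tray wall -1 194 [-0.0407 -0.0781] [ 0.431 -0.108  0.034] [ 0.617 -0.087  0.044] at x=.5 mean -0.0993
tray wall 1 267 [-0.0255  0.0393] [0.434 0.014 0.034] [0.621 0.034 0.043] at x=.5 mean 0.0261
tray end [ 0.4346 -0.0292  0.0624] [ 0.43  -0.102  0.055] [0.44  0.033 0.068]
handle top 292 c [598.3 190.2] size [86.  20.3] ang 6.22
dish (527.5150146484375, 177.1242218017578) 112.98358154296875
scoop rims 176 c [544.2 184.9] size [79.3 97. ] ang 6.62
```

View pics/a.png

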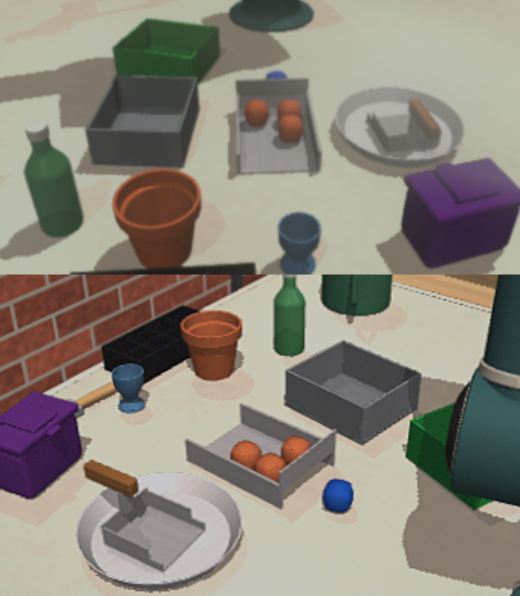

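```bash
cat >> h.py <<'E'
def down(yaw,pitch=0,flip=False):
    # tool pointing down, tool x along world yaw; pitch (rad) >0 = scoop nose (-x side) down, about axis horizontal perpendicular to... see use
    x=np.array([np.cos(yaw),np.sin(yaw),0]); y=np.array([0,0,-1.]); z=np.cross(x,y)
    return R.from_matrix(np.stack([x,y,z],1))
def plan(wps,start=None,dmax=.05,amax=.17):
    """wps: list of (pos,Rot,width). prints rows in tool axes"""
    if start is None:
        s=readout.read_state(); start=(np.array(s["tool_pos"]),R.from_rotvec(s["tcp_rot"]))
    p,r=np.array(start[0]),start[1]
    for P,Q,w,*o in wps:
        dm=o[0] if o else dmax
        P=np.array(P); d=(r.inv()*Q).as_rotvec(); n=max(1,int(np.ceil(max(np.linalg.norm(P-p)/dm,np.linalg.norm(d)/amax))))
        for i in range(n):
            t=(r.inv()).apply((P-p)/n); print("[%s],"%",".join("%g"%round(v,4) for v in [*t,*(d/n),w]))
            r=r*R.from_rotvec(d/n); p=p+(P-p)/n*0+(P-p)/(n-i)*0 + (P-p)/n if False else p
            pass
            p=p+(P-p)/(n-i)
        p=P; r=Q
        print("--",n)
E
python3 - <<'E'
import re
s=open('h.py').read()
i=s.index("        for i in range(n):\n            t=(r.inv())"); 
s=s[:i]+'''        step=(P-p)/n
        for i in range(n):
            t=r.inv().apply(step); print("[%s],"%",".join("%g"%round(v,4) for v in [*t,*(d/n),w]))
            r=r*R.from_rotvec(d/n)
        p=P; r=Q
        print("--",n)
'''
open('h.py','w').write(s)
E
python3 - <<'E'
from h import *
W0=np.load("w0.npy")
for k in (0,1):
    W=W0[k].reshape(-1,3)
    q=sel(W,(.38,.65),(-.13,.06),(.012,.07)); 
    # drop interior points: keep wall points
    rect(q,"tray")
    w=sel(W,(.45,.61),(-.13,.06),(.01,.042))
    for s in (-1,1):
        xs=np.arange(.45,.61,.01); e=[]
        for x in xs:
            m=w[(abs(w[:,0]-x)<.005)]; e.append((m[:,1]*s).max()*s if len(m) else np.nan)
        e=np.array(e); g=~np.isnan(e); f=np.polyfit(xs[g],e[g],1); print("outer",s,np.round(f,4),"at .53",np.round(np.polyval(f,.53),4))
s=readout.read_state(); print(R.from_rotvec(s["tcp_rot"]).as_matrix().round(3))
yaw=-.03
plan([((.495,-.42,.16),down(yaw),1),((.495,-.42,.03),down(yaw),1)])
E
```

```text
tray 1868 c [501.3 -37.6] size [131.9 242.4] ang 88.61
outer -1 [-0.0364 -0.0835] at .53 -0.1028
outer 1 [-0.0208  0.038 ] at .53 0.027
tray 2550 c [498.8 -36.6] size [138.3 239.8] ang 88.18
outer -1 [-0.3089  0.0662] at .53 -0.0975
outer 1 [-0.0389  0.0503] at .53 0.0297
[[ 0.303 -0.     0.953]
 [-0.953 -0.     0.303]
 [ 0.    -1.    -0.   ]]
[-0.0156,0.0107,0.0431,0,-0.1541,0,1],
[-0.0088,0.0107,0.0449,0,-0.1541,0,1],
[-0.0018,0.0107,0.0458,0,-0.1541,0,1],
[0.0052,0.0107,0.0455,0,-0.1541,0,1],
[0.0122,0.0107,0.0442,0,-0.1541,0,1],
[0.0188,0.0107,0.0418,0,-0.1541,0,1],
[0.025,0.0107,0.0384,0,-0.1541,0,1],
[0.0306,0.0107,0.0341,0,-0.1541,0,1],
-- 8
[0,0.0433,0,0,0,0,1],
[0,0.0433,0,0,0,0,1],
[0,0.0433,0,0,0,0,1],
-- 3
```

Emit:
jog_arm:
  increments:
    - [-0.0156, 0.0107, 0.0431, 0, -0.154, 0, 1]
    - [-0.0088, 0.0107, 0.0449, 0, -0.154, 0, 1]
    - [-0.0018, 0.0107, 0.0458, 0, -0.154, 0, 1]
    - [0.0052, 0.0107, 0.0455, 0, -0.154, 0, 1]
    - [0.0122, 0.0107, 0.0442, 0, -0.154, 0, 1]
    - [0.0188, 0.0107, 0.0418, 0, -0.154, 0, 1]
    - [0.025, 0.0107, 0.0384, 0, -0.154, 0, 1]
    - [0.0306, 0.0107, 0.0341, 0, -0.154, 0, 1]
    - [0, 0.043, 0, 0, 0, 0, 1]
    - [0, 0.043, 0, 0, 0, 0, 1]

```text
time: 2.55
tool_pos: [0.5048, -0.4138, 0.0759]
tcp_rot: [-1.583, -0.016, -0.001]
wrist_force: [0.6, -0.1, 0.3]
width: 1.002
```

```bash
python3 - <<'E'
from h import *
st()
plan([((.495,-.42,.03),down(-.028),1),((.495,-.272,.03),down(-.028),1,.025)])
E
```

```text
2.55 [ 0.5048 -0.4138  0.0759] [-1.583e+00 -1.600e-02 -1.000e-03] F [ 0.6 -0.1  0.3] w 1.002 q [-0.72  0.36  1.81 -0.    0.95 -0.73]
[-0.0104,0.0458,-0.0056,0.0124,0.0374,0.0109,1],
-- 1
[-0.0007,0,0.0247,0,0,0,1],
[-0.0007,0,0.0247,0,0,0,1],
[-0.0007,0,0.0247,0,0,0,1],
[-0.0007,0,0.0247,0,0,0,1],
[-0.0007,0,0.0247,0,0,0,1],
[-0.0007,0,0.0247,0,0,0,1],
-- 6
```

Emit:
jog_arm:
  increments:
    - [-0.0104, 0.0458, -0.0056, 0.0124, 0.0374, 0.011, 1]
    - [-0.0005, 0, 0.025, 0, 0, 0, 1]
    - [-0.0005, 0, 0.025, 0, 0, 0, 1]
    - [-0.0005, 0, 0.02, 0, 0, 0, 1]
    - [-0.0005, 0, 0.02, 0, 0, 0, 1]
    - [-0.0005, 0, 0.02, 0, 0, 0, 1]
    - [-0.0005, 0, 0.015, 0, 0, 0, 1]
    - [0, 0, 0.008, 0, 0, 0, 1]

```text
time: 3.55
tool_pos: [0.4977, -0.2795, 0.0308]
tcp_rot: [-1.572, 0.019, -0.024]
wrist_force: [0.1, -1.5, -2.1]
width: 1.001
```

```bash
cat >> h.py <<'E'
def planter():
    for c in ("scene","side"):
        W=cloud(read_camera(c)).reshape(-1,3)
        q=sel(W,(.36,.65),(-.36,-.085),(.060,.078))
        rect(q,c+" rim")
        q=sel(W,(.42,.57),(-.2,-.06),(.060,.078)); xs=np.arange(.43,.57,.02)
        print("planter +y edge",[round(float(q[abs(q[:,0]-x)<.01][:,1].max()),4) if (abs(q[:,0]-x)<.01).any() else None for x in xs])
        print("tray outer expected",np.round(-.0372-.066-.028*(xs-.53),4))
E
python3 - <<'E'
from h import *
s=st(); planter()
E
```

```text
3.55 [ 0.4977 -0.2795  0.0308] [-1.572  0.019 -0.024] F [ 0.1 -1.5 -2.1] w 1.001 q [-0.56  0.29  2.01  0.    0.84 -0.53]
scene rim 745 c [ 503.4 -191.8] size [183.8 190.4] ang 79.74
planter +y edge [-0.0602, -0.1172, -0.1178, -0.1181, -0.1206, -0.1208, -0.121]
tray outer expected [-0.1004 -0.101  -0.1015 -0.1021 -0.1026 -0.1032 -0.1038]
side rim 938 c [ 499.9 -190.3] size [198.  174.8] ang 87.41
planter +y edge [-0.0604, -0.1118, -0.1116, -0.1141, -0.1134, -0.1152, -0.1147]
tray outer expected [-0.1004 -0.101  -0.1015 -0.1021 -0.1026 -0.1032 -0.1038]
```

Emit:
jog_arm:
  increments:
    - [0, 0, 0.005, 0, 0, 0, 1]
    - [0, 0, 0.005, 0, 0, 0, 1]
    - [0, 0, 0.003, 0, 0, 0, 1]
    - [0, 0, 0.002, 0, 0, 0, 1]

```text
time: 4.15
tool_pos: [0.4985, -0.2656, 0.0307]
tcp_rot: [-1.573, 0.019, -0.025]
wrist_force: [0.2, -2.0, 0.2]
width: 0.998
```

Emit:
jog_arm:
  increments:
    - [0, 0, 0.002, 0, 0, 0, 1]
    - [0, 0, 0.002, 0, 0, 0, 1]

```text
time: 4.4
tool_pos: [0.499, -0.2645, 0.0313]
tcp_rot: [-1.579, 0.017, -0.024]
wrist_force: [-2.1, -11.7, 0.0]
width: 1.0
```

Emit:
jog_arm:
  increments:
    - [0, 0, 0.004, 0, 0, 0, 1]
    - [0, 0, 0.004, 0, 0, 0, 1]

```text
time: 4.65
tool_pos: [0.4994, -0.2645, 0.0333]
tcp_rot: [-1.592, 0.012, -0.023]
wrist_force: [-4.5, -17.2, 1.1]
width: 1.003
```

```bash
python3 - <<'E'
from h import *
s=st(); print(s["torque"]); planter()
a=read_camera("scene")["img"][130:260,130:330]; b=read_camera("side")["img"][120:260,210:410]
cv2.imwrite("pics/b.png",np.vstack([cv2.resize(a,(450,292),interpolation=3),cv2.resize(b,(450,300),interpolation=3)]))
# gripper retreat then to scoop
E
```

```text
4.65 [ 0.4994 -0.2645  0.0333] [-1.592  0.012 -0.023] F [ -4.5 -17.2   1.1] w 1.003 q [-0.52  0.27  2.03 -0.02  0.83 -0.49]
[-1.99796516  0.82274111 -0.01029059]
scene rim 797 c [ 479.9 -179.9] size [174.5 235.1] ang 82.59
planter +y edge [-0.0602, -0.1022, -0.1025, -0.103, -0.1035, -0.1042, -0.1048]
tray outer expected [-0.1004 -0.101  -0.1015 -0.1021 -0.1026 -0.1032 -0.1038]
side rim 985 c [ 500.4 -181.6] size [184.2 176.7] ang 86.78
planter +y edge [-0.0613, -0.0987, -0.0996, -0.1, -0.0991, -0.0989, -0.1006]
tray outer expected [-0.1004 -0.101  -0.1015 -0.1021 -0.1026 -0.1032 -0.1038]
```

View pics/b.png

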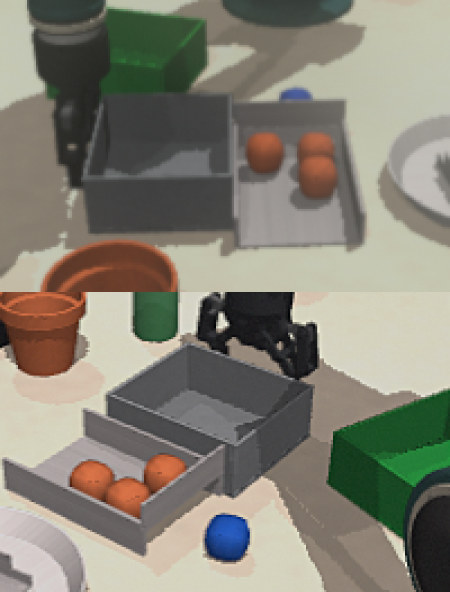

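```bash
cat >> h.py <<'E'
import json
def log():
    s=readout.read_state(); open("log.jsonl","a").write(json.dumps([list(map(float,s["q"])),list(map(float,s["tool_pos"])),list(map(float,s["tcp_rot"]))])+"\n"); return s
E
python3 - <<'E'
from h import *
log()
d=down(-.03)
plan([((.4985,-.30,.045),d,1),((.5,-.31,.17),d,1),((.598,.189,.2),down(1.681),1,.06)])
E
```

```text
[-0,-0.0109,-0.0357,0.021,0.0076,0.0069,1],
-- 1
[0.0006,-0.0417,-0.0033,0,0,0,1],
[0.0006,-0.0417,-0.0033,0,0,0,1],
[0.0006,-0.0417,-0.0033,0,0,0,1],
-- 3
[0.0075,-0.0027,0.0456,0,-0.1555,0,1],
[0.0145,-0.0027,0.0439,0,-0.1555,0,1],
[0.0211,-0.0027,0.0411,0,-0.1555,0,1],
[0.0273,-0.0027,0.0373,0,-0.1555,0,1],
[0.0327,-0.0027,0.0327,0,-0.1555,0,1],
[0.0374,-0.0027,0.0272,0,-0.1555,0,1],
[0.0411,-0.0027,0.0211,0,-0.1555,0,1],
[0.0439,-0.0027,0.0145,0,-0.1555,0,1],
[0.0456,-0.0027,0.0075,0,-0.1555,0,1],
[0.0462,-0.0027,0.0003,0,-0.1555,0,1],
[0.0457,-0.0027,-0.0068,0,-0.1555,0,1],
-- 11
```

Emit:
jog_arm:
  increments:
    - [0, -0.005, -0.036, 0.021, 0.0076, 0.007, 1]
    - [0, -0.047, -0.003, 0, 0, 0, 1]
    - [0, -0.047, -0.003, 0, 0, 0, 1]
    - [0, -0.047, 0, 0, 0, 0, 1]
    - [0.0075, -0.0027, 0.0456, 0, -0.1555, 0, 1]
    - [0.0145, -0.0027, 0.0439, 0, -0.1555, 0, 1]
    - [0.0211, -0.0027, 0.0411, 0, -0.1555, 0, 1]
    - [0.0273, -0.0027, 0.0373, 0, -0.1555, 0, 1]
    - [0.0327, -0.0027, 0.0327, 0, -0.1555, 0, 1]
    - [0.0374, -0.0027, 0.0272, 0, -0.1555, 0, 1]

```text
time: 6.1
tool_pos: [0.5488, -0.027, 0.2017]
tcp_rot: [-1.436, -0.719, 0.717]
wrist_force: [0.9, -1.0, -0.6]
width: 0.996
```

Emit:
jog_arm:
  increments:
    - [0.0411, -0.0027, 0.0211, 0, -0.1555, 0, 1]
    - [0.0439, -0.0027, 0.0145, 0, -0.1555, 0, 1]
    - [0.0456, -0.0027, 0.0075, 0, -0.1555, 0, 1]
    - [0.0462, -0.0027, 0.0003, 0, -0.1555, 0, 1]
    - [0.0457, -0.0027, -0.0068, 0, -0.1555, 0, 1]

```text
time: 6.72
tool_pos: [0.5842, 0.2105, 0.2171]
tcp_rot: [-1.115, -1.323, 1.315]
wrist_force: [1.1, -0.4, -0.0]
width: 0.998
```

```bash
python3 - <<'E'
from h import *
log(); st()
p=read_camera("wrist"); W=cloud(p); cv2.imwrite("pics/c.png",p["img"])
q=sel(W.reshape(-1,3),(.45,.75),(.1,.3),(.08,.1)); rect(q,"handle"); print(np.median(q,0), len(q))
summ(p,"scoop",W)
for n in ("scoop_grip","scoop_nose"):
    for d in spotter.spot_point(p,n)[:2]:
        u,v=np.int32(np.round(d["location"])); print(n,d["p"],u,v,np.round(W[v,u],3))
a,b=read_camera("scene"),read_camera("side")
for c in (a,b):
    V=cloud(c).reshape(-1,3); rect(sel(V,(.38,.63),(-.36,-.06),(.066,.078)),"planter")
E
```

```text
6.72 [0.5842 0.2105 0.2171] [-1.115 -1.323  1.315] F [ 1.1 -0.4 -0. ] w 0.998 q [ 0.3   0.18  1.75  0.02  1.21 -1.44]
handle 2929 c [656.1 170.1] size [181.5 100.2] ang 15.8
[0.61021403 0.18889923 0.08913478] 2929
scoop 0.74 [232. 125.] lo [0.486 0.137 0.004] hi [0.628 0.23  0.09 ] med [0.543 0.187 0.006] bgr 125 131 138 12677
scoop 0.71 [202. 319.] lo [0.728 0.124 0.011] hi [0.753 0.239 0.095] med [0.74  0.181 0.054] bgr 63 32 52 5345
scoop_grip 0.93 228 198 [0.595 0.192 0.088]
scoop_grip 0.32 34 35 [0.488 0.002 0.042]
scoop_nose 0.95 238 64 [0.485 0.181 0.005]
planter 406 c [ 503.7 -160.2] size [189.8 174.4] ang 88.04
planter 505 c [ 500.9 -163.3] size [183.3 171.9] ang 88.11
```

View pics/c.png

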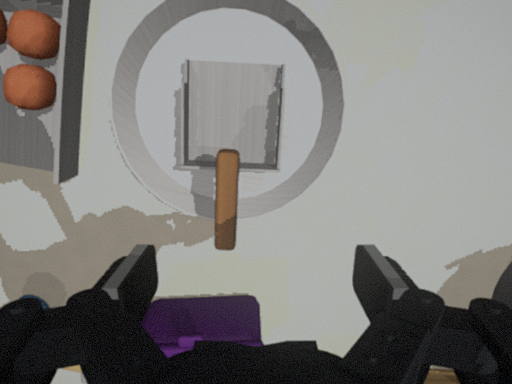

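```bash
cat > kin.py <<'E'
import numpy as np, json
from scipy.spatial.transform import Rotation as R
from scipy.optimize import least_squares
LIM=np.array([[-2.63,2.63],[-.94,2.18],[.31,2.57],[-1.31,4.45],[0,2.66],[-2.55,2.55]])
def fk(q,L):
    L1,L2,h,L3,a=L
    Z=lambda t:R.from_euler("z",t); Y=lambda t:R.from_euler("y",t)
    B=Z(q[0])*Y(q[1]+q[2])*Z(q[3])*Y(q[4])*Z(q[5])
    t=q[1]+q[2]
    p=Z(q[0]).apply([a+L1*np.sin(q[1])+L2*np.sin(t),0,h+L1*np.cos(q[1])+L2*np.cos(t)])+B.apply([0,0,L3])
    return p,B   # B z-axis = approach
# constant offset from B to tool
def fit():
    D=[json.loads(l) for l in open("log.jsonl")]
    f=lambda L:np.concatenate([fk(q,L)[0]-p for q,p,r in D]+[[.01*(L[3]-.3),.01*(L[4])]])
    s=least_squares(f,[.57,.57,.17,.3,0]); 
    C=[ (fk(q,s.x)[1].inv()*R.from_rotvec(r)) for q,p,r in D]
    return s.x,np.abs(f(s.x)).max(),C
E
python3 - <<'E'
from h import *
for q in ([-1.3,0.264,1.604,0,1.274,-.037],): open("log.jsonl","a").write(json.dumps([q,[.2043,-.6426,.2445],[-1.338,.981,-.978]])+"\n")
from kin import *
L,e,C=fit(); print(L.round(4),e); [print(c.as_matrix().round(2).tolist()) for c in C]
p=read_camera("wrist"); W=cloud(p).reshape(-1,3)
q=sel(W,(.5,.66),(.15,.24),(.082,.097)); rect(q,"handle"); print(np.median(q,0))
r=down(1.681)
plan([((.5985,.1895,.15),r,1),((.5985,.1895,.074),r,1,.04)])
E
```

```text
[0.5013 0.5652 0.2922 0.3657 0.0025] 0.024120725113444763
[[-1.0, -0.0, 0.0], [0.0, 0.0, 1.0], [-0.0, 1.0, -0.0]]
[[-1.0, -0.0, 0.0], [0.0, 0.0, 1.0], [-0.0, 1.0, -0.0]]
[[-1.0, 0.0, -0.0], [-0.0, -0.0, 1.0], [0.0, 1.0, 0.0]]
handle 2159 c [599.6 190.3] size [83.6 18.1] ang 5.94
[0.59575606 0.19036132 0.08893733]
[-0.0104,0.0332,-0.006,-0.0037,0.0189,0.0072,1],
[-0.0101,0.0333,-0.006,-0.0037,0.0189,0.0072,1],
-- 2
[0,0.038,-0,0,0,0,1],
[0,0.038,-0,0,0,0,1],
-- 2
```

Emit:
jog_arm:
  increments:
    - [-0.0105, 0.0332, -0.0058, -0.0037, 0.0189, 0.0072, 1]
    - [-0.0105, 0.0333, -0.0058, -0.0037, 0.0189, 0.0072, 1]
    - [0, 0.03, 0, 0, 0, 0, 1]
    - [0, 0.0, 0, 0, 0, 0, 1]

```text
time: 7.58
tool_pos: [0.5989, 0.1828, 0.1191]
tcp_rot: [-1.162, -1.283, 1.281]
wrist_force: [0.0, 0.1, 0.7]
width: 1.001
```

```bash
python3 - <<'E'
from h import *
log(); st()
r=down(np.deg2rad(95.94))
plan([((.5985,.190,.074),r,1)])
E
```

```text
7.58 [0.5989 0.1828 0.1191] [-1.162 -1.283  1.281] F [0.  0.1 0.7] w 1.001 q [ 0.26  0.28  1.83 -0.    1.03 -1.41]
[0.0072,0.0451,-0.0003,0.0017,-0.0043,-0.0004,1],
-- 1
```

Emit:
jog_arm:
  increments:
    - [0.0072, 0.035, 0, 0.0017, -0.0043, 0, 1]
    - [0, 0.009, 0, 0, 0, 0, 1]
    - [0, 0, 0, 0, 0, 0, 0]
    - [0, 0, 0, 0, 0, 0, 0]
    - [0, 0, 0, 0, 0, 0, 0]
    - [0, 0, 0, 0, 0, 0, 0]
    - [0, 0, 0, 0, 0, 0, 0]
  force: 100

```text
time: 8.45
tool_pos: [0.6045, 0.1889, 0.0844]
tcp_rot: [-1.169, -1.293, 1.274]
wrist_force: [0.4, -0.4, -2.1]
width: 0.185
```

```bash
python3 - <<'E'
from h import *
log(); st()
p=read_camera("wrist"); W=cloud(p); cv2.imwrite("pics/d.png",p["img"])
q=sel(W.reshape(-1,3),(.5,.66),(.15,.24),(.082,.097)); rect(q,"handle")
E
```

```text
8.45 [0.6045 0.1889 0.0844] [-1.169 -1.293  1.274] F [ 0.4 -0.4 -2.1] w 0.185 q [ 0.26  0.32  1.85 -0.    0.96 -1.41]
handle 8610 c [599.6 187.9] size [41.  81.8] ang 77.59
```

```bash
cat >> h.py <<'E'
TY=-.028; T0=np.array([.530,-.0372,0])
def tray2w(x,y,z): c,s=np.cos(TY),np.sin(TY); return T0+np.array([c*x-s*y,s*x+c*y,z])
G=np.array([.072,0,.0804])
def grasp_save():
    s=readout.read_state(); r=R.from_rotvec(s["tcp_rot"]); x=r.as_matrix()[:,0]; yaw=np.arctan2(x[1],x[0])-np.pi/2
    S=R.from_euler("z",yaw); print("scoop yaw",yaw, "tool tilt deg",np.rad2deg(np.arccos(-r.as_matrix()[2,1])))
    np.save("grasp.npy",(S.inv()*r).as_quat())   # R_scoop_tool
    np.save("home.npy",np.r_[np.array(s["tool_pos"])-S.apply(G),yaw])
def scoopR(yaw,pitch=0,roll=0): # pitch>0: nose down ; rotation about scoop -y
    return R.from_euler("z",yaw)*R.from_euler("y",-pitch)*R.from_euler("x",roll)
def tcp(o,S): return np.array(o)+S.apply(G), S*R.from_quat(np.load("grasp.npy"))
def scoop_now():
    s=readout.read_state(); r=R.from_rotvec(s["tcp_rot"]); S=r*R.from_quat(np.load("grasp.npy")).inv(); o=np.array(s["tool_pos"])-S.apply(G)
    n=o+S.apply([-.05,0,0]); c,sn=np.cos(TY),np.sin(TY); d=n-T0; e=S.as_euler("ZYX",degrees=True)
    print("scoop o",o.round(4),"nose tray",np.round([c*d[0]+sn*d[1],-sn*d[0]+c*d[1],d[2]],4),"yaw,pitch(nosedown),roll",e.round(1)*[1,-1,1]); return o,S
def splan(l,**k):
    "l: (origin,S,*opts)"
    plan([(*tcp(o,S),0,*op) for o,S,*op in l],**k)
E
python3 - <<'E'
from h import *
grasp_save(); o,S=scoop_now(); print(np.load("home.npy"))
A=scoopR(TY)
splan([(o+[0,0,.09],S,.045),(tray2w(.094,-.0025,.09),A,.05),(tray2w(.094,-.0025,.012),A,.04)])
E
```

```text
scoop yaw 0.09935903834934345 tool tilt deg 0.7816565088619538
scoop o [0.5328 0.1818 0.0039] nose tray [-0.0529  0.2126  0.0039] yaw,pitch(nosedown),roll [ 5.7 -0.   0. ]
[0.53283676 0.18178364 0.00392383 0.09935904]
[0,-0.03,-0.0004,0,0,0,0],
[0,-0.03,-0.0004,0,0,0,0],
[0,-0.03,-0.0004,0,0,0,0],
-- 3
[-0.0402,0.0007,-0.0113,-0,0.0212,0.0003,0],
[-0.0399,0.0008,-0.0121,-0,0.0212,0.0003,0],
[-0.0397,0.0008,-0.013,-0,0.0212,0.0003,0],
[-0.0394,0.0008,-0.0138,-0,0.0212,0.0003,0],
[-0.0391,0.0008,-0.0147,-0,0.0212,0.0003,0],
[-0.0388,0.0008,-0.0155,-0,0.0212,0.0003,0],
-- 6
[-0.0001,0.039,0.0005,0,0,0,0],
[-0.0001,0.039,0.0005,0,0,0,0],
-- 2
```

Emit:
jog_arm:
  increments:
    - [0, -0.03, 0, 0, 0, 0, 0]
    - [0, -0.03, 0, 0, 0, 0, 0]
    - [0, -0.035, 0, 0, 0, 0, 0]
    - [-0.0402, 0.0007, -0.0113, 0, 0.0212, 0.0003, 0]
    - [-0.0399, 0.0008, -0.0121, 0, 0.0212, 0, 0]
    - [-0.0397, 0.0008, -0.013, 0, 0.0212, 0, 0]
    - [-0.0394, 0.0008, -0.0138, 0, 0.0212, 0, 0]
    - [-0.0391, 0.0008, -0.0147, 0, 0.0212, 0, 0]
    - [-0.0388, 0.0008, -0.0155, 0, 0.0212, 0, 0]

```text
time: 9.62
tool_pos: [0.6936, -0.0477, 0.1725]
tcp_rot: [-1.224, -1.196, 1.187]
wrist_force: [0.5, 0.2, -2.3]
width: 0.185
```

```bash
python3 - <<'E'
from h import *
log(); st(); scoop_now()
A=scoopR(TY)
splan([(tray2w(.094,-.0025,.05),A,.04),(tray2w(.094,-.0025,.012),A,.04)])
p=read_camera("scene"); W=cloud(p); cv2.imwrite("pics/e.png",cv2.resize(p["img"][120:300,170:410],(720,540)))
q=sel(W.reshape(-1,3),(.5,.8),(-.12,.1),(.155,.2)); rect(q,"handle"); 
E
```

```text
9.62 [ 0.6936 -0.0477  0.1725] [-1.224 -1.196  1.187] F [ 0.5  0.2 -2.3] w 0.185 q [-0.11  0.35  1.63  0.    1.15 -1.65]
scoop o [ 0.621  -0.0458  0.0927] nose tray [ 0.0412 -0.0062  0.093 ] yaw,pitch(nosedown),roll [-1.4 -0.4  0. ]
[0.0016,0.0211,-0.001,-0.0037,0.0016,0.0003,0],
[0.0017,0.0211,-0.0009,-0.0037,0.0016,0.0003,0],
-- 2
[-0.0001,0.038,0.0005,0,0,0,0],
-- 1
handle 545 c [693.7 -50.2] size [80.5 46.1] ang 18.86
```

View pics/e.png

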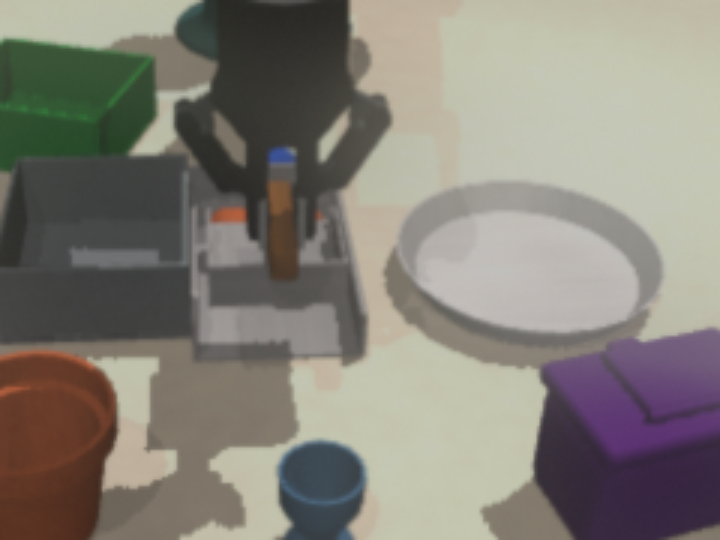

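Emit:
jog_arm:
  increments:
    - [0.0022, 0.027, -0.001, -0.0037, 0.0016, 0, 0]
    - [0.0022, 0.027, -0.001, -0.0037, 0.0016, 0, 0]
    - [0, 0.022, 0, 0, 0, 0, 0]
    - [0, 0.005, 0, 0, 0, 0, 0]

```text
time: 10.18
tool_pos: [0.6986, -0.0517, 0.0878]
tcp_rot: [-1.239, -1.194, 1.179]
wrist_force: [-0.4, 0.1, -2.3]
width: 0.182
```

```bash
python3 - <<'E'
from h import *
log(); st(); scoop_now()
A=scoopR(TY,.02)
splan([(tray2w(.094,-.0025,.0035),A,.04),(tray2w(-.013,-.0025,.003),A,.012)])
E
```

```text
10.18 [ 0.6986 -0.0517  0.0878] [-1.239 -1.194  1.179] F [-0.4  0.1 -2.3] w 0.182 q [-0.11  0.43  1.69 -0.    1.01 -1.64]
scoop o [ 0.6268 -0.0496  0.0072] nose tray [ 0.0471 -0.0094  0.0071] yaw,pitch(nosedown),roll [-2.   0.1 -0.2]
[0.0073,0.0023,0.0046,-0.0183,-0.0062,-0.0044,0],
-- 1
[0,-0.0003,0.0119,0,0,0,0],
[0,-0.0003,0.0119,0,0,0,0],
[0,-0.0003,0.0119,0,0,0,0],
[0,-0.0003,0.0119,0,0,0,0],
[0,-0.0003,0.0119,0,0,0,0],
[0,-0.0003,0.0119,0,0,0,0],
[0,-0.0003,0.0119,0,0,0,0],
[0,-0.0003,0.0119,0,0,0,0],
[0,-0.0003,0.0119,0,0,0,0],
-- 9
```

Emit:
jog_arm:
  increments:
    - [0.0073, 0.003, 0.0046, -0.018, -0.006, -0.004, 0]
    - [0, 0.002, 0, 0, 0, 0, 0]
    - [0, 0.002, 0, 0, 0, 0, 0]

```text
time: 10.55
tool_pos: [0.6949, -0.0435, 0.0838]
tcp_rot: [-1.248, -1.216, 1.172]
wrist_force: [-1.6, -0.9, 4.7]
width: 0.184
```

```bash
python3 - <<'E'
from h import *
log(); st(); scoop_now()
E
```

```text
10.55 [ 0.6949 -0.0435  0.0838] [-1.248 -1.216  1.172] F [-1.6 -0.9  4.7] w 0.184 q [-0.1   0.41  1.72  0.    0.97 -1.65]
scoop o [ 0.6248 -0.0417  0.0018] nose tray [ 0.0449 -0.0019  0.0007] yaw,pitch(nosedown),roll [-1.5  1.3 -0. ]
```

Emit:
jog_arm:
  increments:
    - [0, 0, 0.012, 0, 0, 0, 0]
    - [0, 0.0003, 0.012, 0, 0, 0, 0]
    - [0, 0.0003, 0.012, 0, 0, 0, 0]
    - [0, 0.0003, 0.012, 0, 0, 0, 0]
    - [0, 0.0003, 0.012, 0, 0, 0, 0]
    - [0, 0.0003, 0.012, 0, 0, 0, 0]

```text
time: 11.3
tool_pos: [0.6304, -0.042, 0.0877]
tcp_rot: [-1.268, -1.234, 1.16]
wrist_force: [4.6, -0.5, 5.8]
width: 0.185
```

```bash
python3 - <<'E'
from h import *
log(); st(); scoop_now()
a=read_camera("scene")["img"][140:270,190:340]; b=read_camera("side")["img"][150:280,190:340]
cv2.imwrite("pics/f.png",np.hstack([cv2.resize(a,(390,338),interpolation=3),cv2.resize(b,(390,338),interpolation=3)]))
E
```

```text
11.3 [ 0.6304 -0.042   0.0877] [-1.268 -1.234  1.16 ] F [ 4.6 -0.5  5.8] w 0.185 q [-0.11  0.29  1.89  0.01  0.91 -1.66]
scoop o [ 0.5624 -0.0403  0.0039] nose tray [-0.0175 -0.0023  0.0015] yaw,pitch(nosedown),roll [-1.6  2.8 -0.1]
```

View pics/f.png

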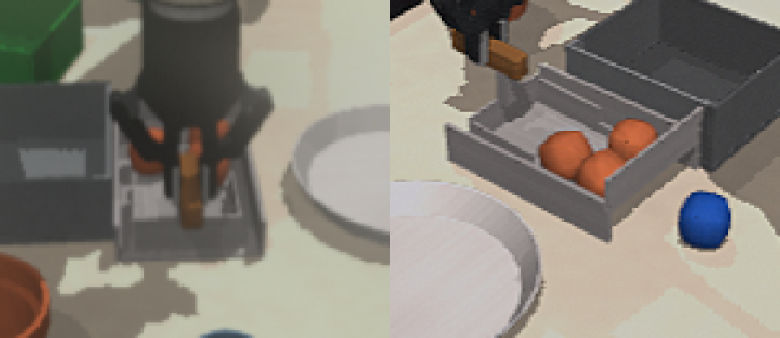

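Emit:
jog_arm:
  increments:
    - [0, 0, 0.012, 0.006, 0, 0, 0]
    - [0, 0.0003, 0.012, 0.006, 0, 0, 0]
    - [0, 0.0003, 0.012, 0.006, 0, 0, 0]
    - [0, 0.0003, 0.01, 0.006, 0, 0, 0]

```text
time: 11.9
tool_pos: [0.5828, -0.0409, 0.0856]
tcp_rot: [-1.253, -1.218, 1.17]
wrist_force: [18.6, 2.6, 10.9]
width: 0.184
```

```bash
python3 - <<'E'
from h import *
log(); st(); scoop_now()
a=read_camera("scene")["img"][140:270,190:340]; b=read_camera("side")["img"][150:280,190:340]
cv2.imwrite("pics/g.png",np.hstack([cv2.resize(a,(390,338),interpolation=3),cv2.resize(b,(390,338),interpolation=3)]))
E
```

```text
11.9 [ 0.5828 -0.0409  0.0856] [-1.253 -1.218  1.17 ] F [18.6  2.6 10.9] w 0.184 q [-0.11  0.22  1.98  0.    0.9  -1.66]
scoop o [ 0.513  -0.0391  0.0032] nose tray [-0.0669 -0.0024  0.0018] yaw,pitch(nosedown),roll [-1.6  1.6 -0.1]
```

View pics/g.png

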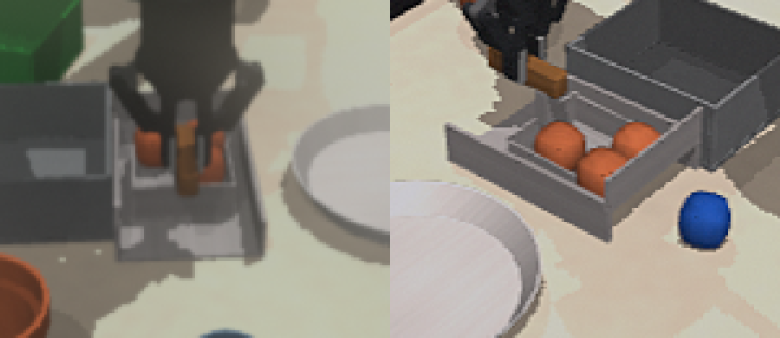

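```bash
python3 - <<'E'
from h import *
o,S=scoop_now(); heel=o+S.apply([.049,0,0])+[0.003,0,.002]
l=[]
for pt in (-.13,-.3,-.45):
    A=scoopR(TY,pt); l.append((heel-A.apply([.049,0,0]),A,.03))
o3=l[-1][0]
l+=[(o3+[0,0,.05],A,.03),(o3+[0.,0,.13],A,.04)]
splan(l)
E
```

```text
scoop o [ 0.513  -0.039   0.0034] nose tray [-0.067  -0.0024  0.0021] yaw,pitch(nosedown),roll [-1.6  1.6 -0.1]
[-0.0001,0.0029,-0.0153,0.1574,0.0009,-0.0018,0],
-- 1
[-0,0.0026,-0.0066,0.085,0.0001,0,0],
[-0,0.002,-0.0068,0.085,0.0001,0,0],
-- 2
[-0,0.0045,-0.0117,0.15,0.0002,0,0],
-- 1
[0,-0.0227,0.0106,0,0,0,0],
[0,-0.0227,0.0106,0,0,0,0],
-- 2
[0.0001,-0.0363,0.0169,0,0,0,0],
[0.0001,-0.0363,0.0169,0,0,0,0],
-- 2
```

Emit:
jog_arm:
  increments:
    - [0, 0.0028, -0.009, 0.085, 0, 0, 0]
    - [0, 0.0026, -0.0066, 0.085, 0, 0, 0]
    - [0, 0.002, -0.0066, 0.085, 0, 0, 0]
    - [0, 0.002, -0.0066, 0.085, 0, 0, 0]
    - [0, 0.002, -0.0066, 0.085, 0, 0, 0]
    - [0, -0.001, -0.003, 0.05, 0, 0, 0]
    - [0, 0, 0, 0, 0, 0, 0]

```text
time: 12.88
tool_pos: [0.611, -0.0412, 0.0646]
tcp_rot: [-0.869, -0.847, 1.369]
wrist_force: [5.7, -0.5, 5.6]
width: 0.186
```

```bash
python3 - <<'E'
from h import *
from kin import *
log(); st(); scoop_now()
a=read_camera("scene")["img"][140:270,190:340]; b=read_camera("side")["img"][150:280,190:340]
cv2.imwrite("pics/i.png",np.hstack([cv2.resize(a,(390,338),interpolation=3),cv2.resize(b,(390,338),interpolation=3)]))
L,e,C=fit(); print(L.round(4),e)
E
```

```text
12.88 [ 0.611  -0.0412  0.0646] [-0.869 -0.847  1.369] F [ 5.7 -0.5  5.6] w 0.186 q [-0.09  0.6   1.55 -0.03  1.45 -1.63]
scoop o [ 0.5101 -0.0385  0.0262] nose tray [-0.0643 -0.0019  0.0492] yaw,pitch(nosedown),roll [ -1.6 -27.4  -0. ]
[0.508  0.5648 0.2495 0.3296 0.0016] 0.024780447697477274
```

View pics/i.png

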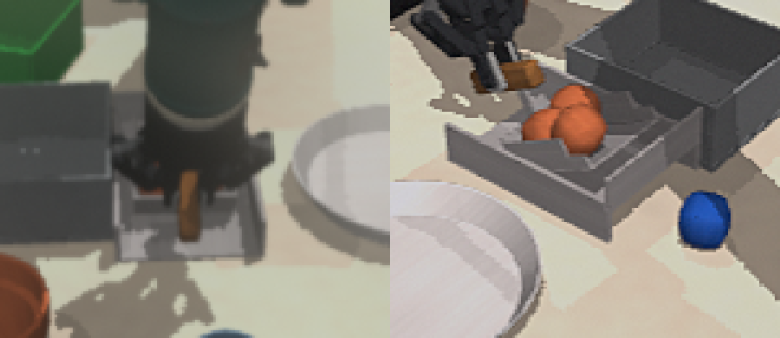

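Emit:
jog_arm:
  increments:
    - [0, -0.018, 0.009, 0, 0, 0, 0]
    - [0, -0.031, 0.016, 0, 0, 0, 0]
    - [0, -0.031, 0.016, 0, 0, 0, 0]
    - [0, -0.031, 0.016, 0, 0, 0, 0]
    - [0, -0.018, 0.009, 0, 0, 0, 0]
    - [0, 0, 0, 0, 0, 0, 0]

```text
time: 13.72
tool_pos: [0.6, -0.0407, 0.2132]
tcp_rot: [-0.859, -0.837, 1.373]
wrist_force: [1.0, -0.1, -3.9]
width: 0.189
```

```bash
python3 - <<'E'
from h import *
from kin import *
log(); st(); scoop_now()
L,e,C=fit(); print(L.round(4))
for l in open("log.jsonl"):
    q,p,r=json.loads(l); print((fk(q,L)[0]-p).round(4), np.round(q,2))
E
```

```text
13.72 [ 0.6    -0.0407  0.2132] [-0.859 -0.837  1.373] F [ 1.  -0.1 -3.9] w 0.189 q [-0.09  0.46  1.48 -0.03  1.68 -1.63]
scoop o [ 0.4986 -0.038   0.1762] nose tray [-0.0754 -0.0017  0.1998] yaw,pitch(nosedown),roll [ -1.5 -28.1  -0. ]
[0.5045 0.5645 0.2504 0.3272 0.0028]
[-0.0121 -0.0217  0.    ] [-0.52  0.27  2.03 -0.02  0.83 -0.49]
[ 0.0077 -0.0238 -0.0004] [ 0.3   0.18  1.75  0.02  1.21 -1.44]
[-0.024  -0.0069  0.0004] [-1.3   0.26  1.6   0.    1.27 -0.04]
[ 0.0063 -0.0241 -0.0001] [ 0.26  0.28  1.83 -0.    1.03 -1.41]
[ 0.0063 -0.0241  0.    ] [ 0.26  0.32  1.85 -0.    0.96 -1.41]
[-0.0034 -0.0247 -0.    ] [-0.11  0.35  1.63  0.    1.15 -1.65]
[-0.0038 -0.0246  0.0003] [-0.11  0.43  1.69 -0.    1.01 -1.64]
[-0.0036 -0.0247  0.0003] [-0.1   0.41  1.72  0.    0.97 -1.65]
[-0.003  -0.0248 -0.    ] [-0.11  0.29  1.89  0.01  0.91 -1.66]
[-0.0025 -0.0248 -0.0001] [-0.11  0.22  1.98  0.    0.9  -1.66]
[-0.0015 -0.0247  0.0003] [-0.09  0.6   1.55 -0.03  1.45 -1.63]
[-0.0009 -0.0247 -0.0005] [-0.09  0.46  1.48 -0.03  1.68 -1.63]
```

```bash
sed -i 's/L1,L2,h,L3,a=L/L1,L2,h,L3,a,b=L/; s/np.sin(t),0,h+L1/np.sin(t),b,h+L1/; s/\[.57,.57,.17,.3,0\]/[.5,.56,.25,.33,0,.025]/' kin.py
cat >> kin.py <<'E'
from scipy.spatial.transform import Slerp
def ik(p,r,q0,L,C):
    f=lambda q:(lambda a:np.concatenate([(a[0]-p)*5,(r.inv()*a[1]*C).as_rotvec()]))(fk(q,L))
    s=least_squares(f,np.clip(q0,LIM[:,0]+.001,LIM[:,1]-.001),bounds=(LIM[:,0],LIM[:,1])); return s.x,np.abs(s.fun).max()
E
cat > pour.py <<'E'
from h import *
from kin import *
PC=np.array([.502,-.177])
def pour_pose(yaw,pitch,nz=.1,back=.02):
    S=scoopR(yaw,pitch); nd=-np.array([np.cos(yaw),np.sin(yaw)])
    n=np.r_[PC-back*nd,nz]; return n-S.apply([-.05,0,0]),S
E
python3 - <<'E'
from pour import *
L,e,Cs=fit(); print(L.round(4),e); C=Cs[-1]; s=readout.read_state(); q0=np.array(s["q"])
o,S=scoop_now(); yaw0=TY; pt0=-.49
for ydeg in (0,30,60,90,120,150):
    q=q0.copy(); worst=9; res=[]; em=0
    n=12
    for i in range(1,n+1):
        t=i/n; y=yaw0+(np.deg2rad(ydeg)-yaw0)*t; b,_=pour_pose(np.deg2rad(ydeg),pt0,.13); St=scoopR(y,pt0)
        q,er=ik(*tcp(o+(b-o)*t,St),q,L,C); em=max(em,er); worst=min(worst,(q-LIM[:,0]).min(),(LIM[:,1]-q).min())
    qa=q.copy()
    for pt in np.arange(pt0,1.2,.1):
        q2,er=ik(*tcp(*pour_pose(np.deg2rad(ydeg),pt,.1)),q,L,C)
        if er>.01: break
        q=q2; worst=min(worst,(q-LIM[:,0]).min(),(LIM[:,1]-q).min())
    print(ydeg,"em",round(em,3),"above",qa.round(2),"max pitch deg",np.rad2deg(pt).round(),"q",q.round(2),"margin",round(worst,2))
E
```

```text
[5.114e-01 5.651e-01 2.500e-01 3.331e-01 4.000e-04 2.490e-02] 0.0005502576049792873
scoop o [ 0.4986 -0.038   0.1762] nose tray [-0.0754 -0.0017  0.1998] yaw,pitch(nosedown),roll [ -1.5 -28.1  -0. ]
0 em 0.0 above [-0.24  0.66  1.29 -0.11  1.65 -1.8 ] max pitch deg 41.0 q [-0.49 -0.17  2.2   0.5   0.61 -2.41] margin 0.14
30 em 0.0 above [-0.06  0.55  1.47 -0.25  1.53 -2.09] max pitch deg 18.0 q [-0.32  0.1   1.9   0.2   1.01 -2.51] margin 0.04
60 em 0.0 above [ 0.11  0.36  1.74 -0.39  1.35 -2.36] max pitch deg -11.0 q [ 0.02  0.27  1.82 -0.25  1.21 -2.49] margin 0.06
90 em 0.047 above [ 0.26  0.11  2.08 -0.56  1.14 -2.55] max pitch deg -28.0 q [ 0.26  0.11  2.08 -0.56  1.14 -2.55] margin 0.0
120 em 0.221 above [ 0.41 -0.17  2.46 -0.9   0.95 -2.55] max pitch deg -28.0 q [ 0.41 -0.17  2.46 -0.9   0.95 -2.55] margin 0.0
150 em 0.368 above [ 0.46 -0.14  2.57 -1.12  1.   -2.55] max pitch deg -28.0 q [ 0.46 -0.14  2.57 -1.12  1.   -2.55] margin 0.0
```

```bash
cat > ev.py <<'E'
from pour import *
L,e,Cs=fit(); C=Cs[-1]; s=readout.read_state(); q0=np.array(s["q"])
o,S=scoop_now(); yaw0=TY; pt0=-.49
def ev(ydeg,nz=.1,back=.02,show=False):
    q=q0.copy(); worst=9; em=0; n=15; Y=np.deg2rad(ydeg); b,_=pour_pose(Y,pt0,nz+.03,back)
    for i in range(1,n+1):
        t=i/n; q,er=ik(*tcp(o+(b-o)*t,scoopR(yaw0+(Y-yaw0)*t,pt0)),q,L,C); em=max(em,er); worst=min(worst,(q-LIM[:,0]).min(),(LIM[:,1]-q).min())
    qa=q.copy(); last=None
    for pt in np.arange(pt0,1.25,.1):
        q2,er=ik(*tcp(*pour_pose(Y,pt,nz,back)),q,L,C)
        if er>.01: break
        q=q2; last=pt; worst=min(worst,(q-LIM[:,0]).min(),(LIM[:,1]-q).min())
    print(ydeg,nz,"em",round(em,3),"above",qa.round(2),"max pitch",None if last is None else np.rad2deg(last).round(),"q",q.round(2),"margin",round(worst,2))
E
python3 - <<'E'
from ev import *
for y in (-15,-30,-45,-60,-75,-90,-120,-150): ev(y)
E
```

```text
scoop o [ 0.4986 -0.038   0.1762] nose tray [-0.0754 -0.0017  0.1998] yaw,pitch(nosedown),roll [ -1.5 -28.1  -0. ]
-15 0.1 em 0.0 above [-0.34  0.68  1.26 -0.03  1.67 -1.64] max pitch 52.0 q [-0.48 -0.39  2.47  0.86  0.23 -2.55] margin 0.0
-30 0.1 em 0.0 above [-0.44  0.68  1.27  0.04  1.67 -1.49] max pitch 52.0 q [-0.28 -0.38  2.46 -0.93  0.24 -0.51] margin 0.11
-45 0.1 em 0.0 above [-0.54  0.65  1.32  0.12  1.64 -1.34] max pitch 52.0 q [-0.11 -0.29  2.41 -1.2   0.56  0.02] margin 0.11
-60 0.1 em 0.0 above [-0.63  0.59  1.4   0.19  1.58 -1.19] max pitch 58.0 q [ 0.08 -0.17  2.37 -1.31  0.92  0.42] margin 0.0
-75 0.1 em 0.0 above [-0.73  0.52  1.52  0.26  1.51 -1.06] max pitch 69.0 q [ 0.26  0.08  2.28 -1.31  1.32  0.75] margin 0.0
-90 0.1 em 0.0 above [-0.81  0.43  1.66  0.32  1.43 -0.92] max pitch 69.0 q [ 0.24  0.23  2.11 -1.16  1.49  0.79] margin 0.15
-120 0.1 em 0.0 above [-0.97  0.19  1.97  0.46  1.24 -0.65] max pitch 69.0 q [ 0.12  0.46  1.78 -0.88  1.8   0.87] margin 0.43
-150 0.1 em 0.0 above [-1.04 -0.12  2.29  0.56  1.04 -0.3 ] max pitch 69.0 q [-0.05  0.64  1.5  -0.62  2.07  1.02] margin 0.25
```

```bash
python3 - <<'E'
from ev import *
for y in (-100,-110): ev(y,.085,.03)
Y=np.deg2rad(-110); 
splan([(*pour_pose(Y,pt0,.13,.03),.04)],amax=.16)
E
```

```text
scoop o [ 0.4986 -0.038   0.1762] nose tray [-0.0754 -0.0017  0.1998] yaw,pitch(nosedown),roll [ -1.5 -28.1  -0. ]
-100 0.085 em 0.0 above [-0.88  0.38  1.75  0.37  1.35 -0.85] max pitch 69.0 q [ 0.19  0.33  2.01 -1.07  1.58  0.84] margin 0.24
-110 0.085 em 0.0 above [-0.93  0.3   1.86  0.41  1.28 -0.76] max pitch 69.0 q [ 0.15  0.4   1.9  -0.98  1.68  0.86] margin 0.33
[-0.0255,0.0109,0.0084,-0.0002,0.1402,-0.0724,0],
[-0.0271,0.0089,0.0047,-0.0002,0.1402,-0.0724,0],
[-0.0281,0.0069,0.0009,-0.0002,0.1402,-0.0724,0],
[-0.0283,0.0049,-0.0031,-0.0002,0.1402,-0.0724,0],
[-0.0279,0.0029,-0.007,-0.0002,0.1402,-0.0724,0],
[-0.0268,0.0009,-0.0109,-0.0002,0.1402,-0.0724,0],
[-0.025,-0.001,-0.0145,-0.0002,0.1402,-0.0724,0],
[-0.0226,-0.0027,-0.0179,-0.0002,0.1402,-0.0724,0],
[-0.0196,-0.0042,-0.0208,-0.0002,0.1402,-0.0724,0],
[-0.0162,-0.0055,-0.0233,-0.0002,0.1402,-0.0724,0],
[-0.0123,-0.0066,-0.0253,-0.0002,0.1402,-0.0724,0],
[-0.0081,-0.0073,-0.0268,-0.0002,0.1402,-0.0724,0],
-- 12
```

Emit:
jog_arm:
  increments:
    - [-0.0255, 0.0087, 0.0096, 0, 0.1402, -0.0724, 0]
    - [-0.0271, 0.0067, 0.0059, 0, 0.1402, -0.0724, 0]
    - [-0.0281, 0.0047, 0.0021, 0, 0.1402, -0.0724, 0]
    - [-0.0283, 0.0027, -0.0019, 0, 0.1402, -0.0724, 0]
    - [-0.0279, 0.0007, -0.0058, 0, 0.1402, -0.0724, 0]
    - [-0.0268, -0.0013, -0.0097, 0, 0.1402, -0.0724, 0]
    - [-0.025, -0.0032, -0.0133, 0, 0.1402, -0.0724, 0]
    - [-0.0226, -0.0049, -0.0167, 0, 0.1402, -0.0724, 0]

```text
time: 14.72
tool_pos: [0.4808, -0.2399, 0.1718]
tcp_rot: [-1.079, -0.117, 0.233]
wrist_force: [-0.0, 0.1, -4.0]
width: 0.186
```

```bash
python3 - <<'E'
from pour import *
st(); scoop_now()
splan([(*pour_pose(np.deg2rad(-110),-.45,.14,.03),.04)],amax=.16)
E
```

```text
14.72 [ 0.4808 -0.2399  0.1718] [-1.079 -0.117  0.233] F [-0.   0.1 -4. ] w 0.186 q [-0.68  0.31  1.76  0.27  1.49 -1.  ]
scoop o [ 0.4551 -0.1414  0.136 ] nose tray [-0.0834 -0.0639  0.16  ] yaw,pitch(nosedown),roll [-76.4 -28.8  -1.3]
[-0.0155,-0.0074,-0.0212,-0.0113,0.1313,-0.071,0],
[-0.012,-0.0081,-0.0231,-0.0113,0.1313,-0.071,0],
[-0.0083,-0.0086,-0.0246,-0.0113,0.1313,-0.071,0],
[-0.0044,-0.0088,-0.0255,-0.0113,0.1313,-0.071,0],
-- 4
```

Emit:
jog_arm:
  increments:
    - [-0.0155, -0.0074, -0.0212, -0.0113, 0.1313, -0.071, 0]
    - [-0.012, -0.0081, -0.0231, -0.0113, 0.1313, -0.071, 0]
    - [-0.0083, -0.0086, -0.0246, -0.0113, 0.1313, -0.071, 0]
    - [-0.0044, -0.0088, -0.0255, -0.0113, 0.1313, -0.071, 0]
    - [0, 0, 0, 0, 0, 0, 0]

```text
time: 15.35
tool_pos: [0.4304, -0.3414, 0.1483]
tcp_rot: [-1.115, 0.227, -0.322]
wrist_force: [0.7, 0.5, -4.9]
width: 0.187
```

```bash
python3 - <<'E'
from pour import *
st(); scoop_now(); log()
Y=np.deg2rad(-110)
splan([(*pour_pose(Y,0,.12,.03),.04),(*pour_pose(Y,.6,.09,.03),.06),(*pour_pose(Y,1.15,.09,.03),.06)],amax=.16)
p=read_camera("scene"); q=read_camera("side")
cv2.imwrite("pics/j.png",np.hstack([cv2.resize(p["img"][100:260,100:300],(400,320)),cv2.resize(q["img"][80:240,230:430],(400,320))]))
E
```

```text
15.35 [ 0.4304 -0.3414  0.1483] [-1.115  0.227 -0.322] F [ 0.7  0.5 -4.9] w 0.187 q [-0.93  0.25  1.87  0.37  1.3  -0.71]
scoop o [ 0.466  -0.2481  0.1074] nose tray [-0.0425 -0.1704  0.1292] yaw,pitch(nosedown),roll [-111.9  -25.9   -1.2]
[0.0032,-0.0119,0.0156,-0.1507,-0.0093,-0.0046,0],
[0.0034,-0.0141,0.0136,-0.1507,-0.0093,-0.0046,0],
[0.0035,-0.016,0.0113,-0.1507,-0.0093,-0.0046,0],
-- 3
[0,-0.0064,0.0166,-0.15,-0.0002,-0,0],
[0,-0.0088,0.0154,-0.15,-0.0002,-0,0],
[0,-0.0111,0.0139,-0.15,-0.0002,-0,0],
[0,-0.013,0.0121,-0.15,-0.0002,-0,0],
-- 4
[0,-0.0132,0.0148,-0.1375,-0.0002,-0,0],
[0,-0.0151,0.0129,-0.1375,-0.0002,-0,0],
[0,-0.0167,0.0107,-0.1375,-0.0002,-0,0],
[0,-0.018,0.0083,-0.1375,-0.0002,-0,0],
-- 4
```

View pics/j.png

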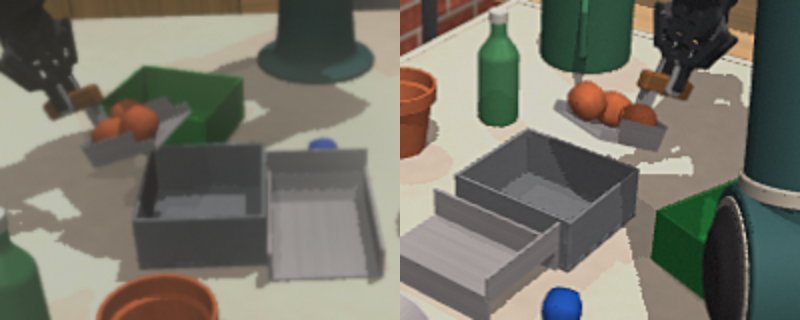

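Emit:
jog_arm:
  increments:
    - [0.0032, -0.0119, 0.0156, -0.15, -0.0093, -0.0046, 0]
    - [0.0034, -0.0141, 0.0136, -0.15, -0.0093, -0.0046, 0]
    - [0.0035, -0.016, 0.0113, -0.15, -0.0093, -0.0046, 0]
    - [0, -0.0064, 0.0166, -0.12, 0, 0, 0]

```text
time: 15.95
tool_pos: [0.4564, -0.2993, 0.2043]
tcp_rot: [-1.691, 0.298, -0.249]
wrist_force: [-0.1, 0.1, -4.7]
width: 0.183
```

```bash
python3 - <<'E'
from pour import *
st(); scoop_now(); log()
Y=np.deg2rad(-110)
splan([(*pour_pose(Y,.6,.09,.03),.06),(*pour_pose(Y,1.15,.095,.03),.06)],amax=.14)
E
```

```text
15.95 [ 0.4564 -0.2993  0.2043] [-1.691  0.298 -0.249] F [-0.1  0.1 -4.7] w 0.183 q [-0.54  0.04  1.94 -0.15  1.14 -0.14]
scoop o [ 0.4763 -0.2413  0.1155] nose tray [-0.0327 -0.1584  0.1091] yaw,pitch(nosedown),roll [-109.6    7.3   -0.5]
[0.0003,-0.0068,0.0105,-0.1183,0.002,-0.0015,0],
[0.0003,-0.008,0.0096,-0.1183,0.002,-0.0015,0],
[0.0003,-0.009,0.0086,-0.1183,0.002,-0.0015,0],
[0.0003,-0.01,0.0075,-0.1183,0.002,-0.0015,0],
-- 4
[0,-0.0142,0.0141,-0.1375,-0.0002,-0,0],
[0,-0.016,0.012,-0.1375,-0.0002,-0,0],
[0,-0.0175,0.0097,-0.1375,-0.0002,-0,0],
[0,-0.0187,0.0072,-0.1375,-0.0002,-0,0],
-- 4
```

Emit:
jog_arm:
  increments:
    - [0.0003, -0.0068, 0.0105, -0.1183, 0.002, -0.0015, 0]
    - [0.0003, -0.008, 0.0096, -0.1183, 0.002, -0.0015, 0]
    - [0.0003, -0.009, 0.0086, -0.1183, 0.002, -0.0015, 0]
    - [0.0003, -0.01, 0.0075, -0.1183, 0.002, -0.0015, 0]
    - [0, -0.0142, 0.0141, -0.1375, 0, 0, 0]
    - [0, -0.016, 0.012, -0.1375, 0, 0, 0]
    - [0, -0.0175, 0.0097, -0.1375, 0, 0, 0]
    - [0, -0.0187, 0.0072, -0.1375, 0, 0, 0]
    - [0, 0, 0, 0, 0, 0, 0]

```text
time: 17.08
tool_pos: [0.5021, -0.1604, 0.2366]
tcp_rot: [-2.723, 0.456, -0.077]
wrist_force: [-0.1, -0.2, -2.7]
width: 0.183
```

```bash
python3 - <<'E'
from pour import *
st(); scoop_now(); log()
for n in ("scene","side"):
    p=read_camera(n); W=cloud(p); summ(p,"lump_a",W)
    if n=="side": cv2.imwrite("pics/k.png",cv2.resize(p["img"][80:240,200:420],(440,320)))
E
```

```text
17.07 [ 0.5021 -0.1604  0.2366] [-2.723  0.456 -0.077] F [-0.1 -0.2 -2.7] w 0.183 q [ 0.18  0.37  1.9  -0.95  1.67  0.83]
scoop o [ 0.4862 -0.2039  0.1392] nose tray [-0.0337 -0.1493  0.093 ] yaw,pitch(nosedown),roll [-107.8   67.3   -1.3]
lump_a 0.66 [221. 200.] lo [ 0.489 -0.151  0.026] hi [ 0.52  -0.112  0.05 ] med [ 0.51  -0.13   0.042] bgr 41 56 95 179
lump_a 0.66 [180. 269.] lo [ 0.719 -0.258  0.003] hi [ 0.824 -0.16   0.097] med [ 0.754 -0.21   0.068] bgr 45 63 105 3287
lump_a 0.48 [192. 197.] lo [ 0.477 -0.234  0.017] hi [ 0.506 -0.197  0.049] med [ 0.499 -0.214  0.038] bgr 43 59 99 234
lump_a 0.45 [214. 209.] lo [ 0.528 -0.163  0.042] hi [ 0.551 -0.132  0.048] med [ 0.542 -0.148  0.045] bgr 41 57 97 58
lump_a 0.73 [309. 233.] lo [ 0.353 -0.033  0.009] hi [0.39  0.002 0.043] med [ 0.368 -0.009  0.033] bgr 122 60 29 369
lump_a 0.64 [320. 171.] lo [ 0.463 -0.227  0.016] hi [ 0.496 -0.196  0.049] med [ 0.477 -0.205  0.037] bgr 38 59 110 239
```

View pics/k.png

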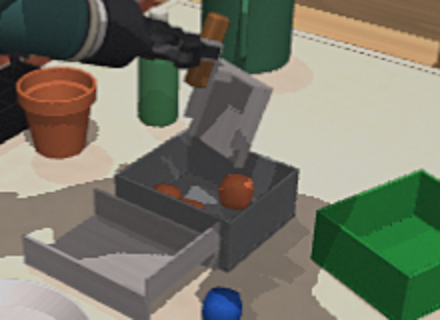

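```bash
python3 - <<'E'
from pour import *
L,e,Cs=fit(); C=Cs[-1]; q=np.array(readout.read_state()["q"])
h=np.load("home.npy"); Y=np.deg2rad(-108); o,S=scoop_now()
A=scoopR(Y,0); H=scoopR(h[3],0)
w=[(o+[0,0,.04],S,.04),(np.array([.49,-.2,.2]),A,.05),(np.r_[h[:2],.12],H,.06)]
splan(w,amax=.17)
r0=None;po,ps=o,S
for b,B,_ in w:
    for t in np.linspace(.1,1,10):
        d=(ps.inv()*B).as_rotvec(); q,er=ik(*tcp(po+(b-po)*t,ps*R.from_rotvec(d*t)),q,L,C)
    print(q.round(2),round(er,4)); po,ps=b,B
E
```

```text
scoop o [ 0.4868 -0.2071  0.1429] nose tray [-0.0326 -0.1525  0.0968] yaw,pitch(nosedown),roll [-109.1   67.1   -0.2]
[-0,-0.0075,-0.0185,0,0,0,0],
[-0,-0.0075,-0.0185,0,0,0,0],
-- 2
[0.0003,0.0146,-0.0059,0.1673,-0.0024,-0.002,0],
[0.0002,0.0134,-0.0083,0.1673,-0.0024,-0.002,0],
[0.0002,0.0118,-0.0104,0.1673,-0.0024,-0.002,0],
[0.0001,0.0099,-0.0122,0.1673,-0.0024,-0.002,0],
[0.0001,0.0078,-0.0137,0.1673,-0.0024,-0.002,0],
[0,0.0054,-0.0148,0.1673,-0.0024,-0.002,0],
[0,0.0028,-0.0155,0.1673,-0.0024,-0.002,0],
-- 7
[-0.001,0.0061,0.0399,0.0003,-0.1653,-0.0022,0],
[0.0056,0.0061,0.0395,0.0003,-0.1653,-0.0022,0],
[0.012,0.0062,0.038,0.0003,-0.1653,-0.0022,0],
[0.0181,0.0062,0.0355,0.0003,-0.1653,-0.0022,0],
[0.0237,0.0063,0.0321,0.0003,-0.1653,-0.0022,0],
[0.0286,0.0063,0.0277,0.0003,-0.1653,-0.0022,0],
[0.0328,0.0064,0.0226,0.0003,-0.1653,-0.0022,0],
[0.036,0.0065,0.0169,0.0003,-0.1653,-0.0022,0],
[0.0383,0.0066,0.0108,0.0003,-0.1653,-0.0022,0],
[0.0395,0.0067,0.0043,0.0003,-0.1653,-0.0022,0],
[0.0397,0.0068,-0.0023,0.0003,-0.1653,-0.0022,0],
[0.0388,0.0068,-0.0088,0.0003,-0.1653,-0.0022,0],
-- 12
[ 0.17  0.31  1.88 -0.96  1.71  0.77] 0.0
[-0.56 -0.02  1.85 -0.01  1.3  -0.24] 0.0
[ 0.26  0.21  1.76 -0.    1.16 -1.41] 0.0
```

Emit:
jog_arm:
  increments:
    - [0, -0.0075, -0.0185, 0, 0, 0, 0]
    - [0, -0.0075, -0.0185, 0, 0, 0, 0]
    - [0.0003, 0.0146, -0.0059, 0.1673, -0.0024, -0.002, 0]
    - [0.0002, 0.0134, -0.0083, 0.1673, -0.0024, -0.002, 0]
    - [0.0002, 0.0118, -0.0104, 0.1673, -0.0024, -0.002, 0]
    - [0.0001, 0.0099, -0.0122, 0.1673, -0.0024, -0.002, 0]
    - [0.0001, 0.0078, -0.0137, 0.1673, -0.0024, -0.002, 0]
    - [0, 0.0054, -0.0148, 0.1673, -0.0024, -0.002, 0]
    - [0, 0.0028, -0.0155, 0.1673, -0.0024, -0.002, 0]

```text
time: 18.4
tool_pos: [0.4643, -0.2743, 0.3041]
tcp_rot: [-1.546, 0.218, -0.267]
wrist_force: [-0.1, -0.4, -3.7]
width: 0.186
```

Emit:
jog_arm:
  increments:
    - [-0.001, 0.006, 0.0399, 0, -0.1653, -0.0022, 0]
    - [0.0056, 0.006, 0.0395, 0, -0.1653, -0.0022, 0]
    - [0.012, 0.006, 0.038, 0, -0.1653, -0.0022, 0]
    - [0.0181, 0.006, 0.0355, 0, -0.1653, -0.0022, 0]
    - [0.0237, 0.006, 0.0321, 0, -0.1653, -0.0022, 0]
    - [0.0286, 0.006, 0.0277, 0, -0.1653, -0.0022, 0]
    - [0.0328, 0.006, 0.0226, 0, -0.1653, -0.0022, 0]
    - [0.036, 0.0065, 0.0169, 0, -0.1653, -0.0022, 0]
    - [0.0383, 0.0066, 0.0108, 0, -0.1653, -0.0022, 0]
    - [0.0395, 0.0067, 0.0043, 0, -0.1653, -0.0022, 0]

```text
time: 19.65
tool_pos: [0.568, 0.0926, 0.2719]
tcp_rot: [-1.352, -1.114, 1.029]
wrist_force: [0.6, -0.1, -1.1]
width: 0.187
```

```bash
python3 - <<'E'
from pour import *
st(); scoop_now()
for n in ("scene","side"):
    V=cloud(read_camera(n)).reshape(-1,3); q=sel(V,(.4,.68),(.04,.32),(.024,.032)); print(cv2.minEnclosingCircle((q[:,:2]*1000).astype(np.float32)))
h=np.load("home.npy"); H=scoopR(h[3],0)
splan([(np.r_[h[:2],.1],H,.04),(np.r_[h[:2],.02],H,.03)])
E
```

```text
19.65 [0.568  0.0926 0.2719] [-1.352 -1.114  1.029] F [ 0.6 -0.1 -1.1] w 0.187 q [ 0.13  0.02  1.84 -0.02  1.22 -1.24]
scoop o [0.5023 0.1059 0.1873] nose tray [-0.0809  0.1507  0.1843] yaw,pitch(nosedown),roll [-11.3   3.5   0.2]
((528.5634155273438, 175.94984436035156), 113.0191650390625)
((528.0145263671875, 176.66065979003906), 113.44400024414062)
[0.0247,0.0231,-0.0027,0.0149,-0.0739,-0.0021,0],
[0.0244,0.0231,-0.0048,0.0149,-0.0739,-0.0021,0],
[0.0239,0.0231,-0.007,0.0149,-0.0739,-0.0021,0],
[0.0233,0.023,-0.0091,0.0149,-0.0739,-0.0021,0],
-- 4
[-0,0.0267,0.0004,0,0,0,0],
[-0,0.0267,0.0004,0,0,0,0],
[-0,0.0267,0.0004,0,0,0,0],
-- 3
```

Emit:
jog_arm:
  increments:
    - [0.0247, 0.0231, -0.0027, 0.0149, -0.0739, -0.0021, 0]
    - [0.0244, 0.0231, -0.0048, 0.0149, -0.0739, -0.0021, 0]
    - [0.0239, 0.0231, -0.007, 0.0149, -0.0739, -0.0021, 0]
    - [0.0233, 0.023, -0.0091, 0.0149, -0.0739, -0.0021, 0]
    - [0, 0.02, 0, 0, 0, 0, 0]
    - [0, 0, 0, 0, 0, 0, 0]

```text
time: 20.5
tool_pos: [0.607, 0.1823, 0.1705]
tcp_rot: [-1.181, -1.301, 1.279]
wrist_force: [0.3, 0.1, -1.6]
width: 0.188
```

```bash
python3 - <<'E'
from pour import *
st(); scoop_now()
p=read_camera("side"); V=cloud(p).reshape(-1,3); q=sel(V,(.5,.72),(.12,.26),(.10,.3)); print(len(q))
h=np.load("home.npy"); H=scoopR(h[3],0)
splan([(np.r_[h[:2],.05],H,.04),(np.r_[h[:2],.01],H,.03)])
E
```

```text
20.5 [0.607  0.1823 0.1705] [-1.181 -1.301  1.279] F [ 0.3  0.1 -1.6] w 0.188 q [ 0.26  0.23  1.79 -0.01  1.1  -1.41]
scoop o [0.5363 0.1742 0.0894] nose tray [-0.0492  0.2049  0.0889] yaw,pitch(nosedown),roll [ 6.   0.6 -0.5]
3396
[0.0035,0.0207,0.002,0.0066,0.0023,-0.0041,0],
[0.0034,0.0208,0.0018,0.0066,0.0023,-0.0041,0],
-- 2
[-0,0.02,0.0003,0,0,0,0],
[-0,0.02,0.0003,0,0,0,0],
-- 2
```

Emit:
jog_arm:
  increments:
    - [0.004, 0.0207, 0.002, 0.0066, 0.0023, -0.0041, 0]
    - [0.0035, 0.0208, 0.0018, 0.0066, 0.0023, -0.0041, 0]
    - [0, 0.02, 0, 0, 0, 0, 0]
    - [0, 0.012, 0, 0, 0, 0, 0]
    - [0, 0, 0, 0, 0, 0, 0]

```text
time: 21.18
tool_pos: [0.6047, 0.1881, 0.0952]
tcp_rot: [-1.171, -1.292, 1.271]
wrist_force: [0.3, -0.4, -2.3]
width: 0.183
```

```bash
python3 - <<'E'
from pour import *
st(); scoop_now()
E
```

```text
21.18 [0.6047 0.1881 0.0952] [-1.171 -1.292  1.271] F [ 0.3 -0.4 -2.3] w 0.183 q [ 0.26  0.31  1.84 -0.    0.98 -1.4 ]
scoop o [0.5331 0.1812 0.0147] nose tray [-0.0526  0.2122  0.0147] yaw,pitch(nosedown),roll [5.5 0.  0. ]
```

Emit:
jog_arm:
  increments:
    - [0, 0.006, 0, 0, 0, 0, 0]
    - [0, 0.003, 0, 0, 0, 0, 0]
    - [0, 0.002, 0, 0, 0, 0, 0]
    - [0, 0.001, 0, 0, 0, 0, 0]

```text
time: 21.68
tool_pos: [0.6064, 0.1886, 0.0843]
tcp_rot: [-1.173, -1.294, 1.27]
wrist_force: [-0.7, -1.3, 0.2]
width: 0.183
```

Emit:
jog_arm:
  increments:
    - [0, 0, 0, 0, 0, 0, 1]
    - [0, 0, 0, 0, 0, 0, 1]
    - [0, 0, 0, 0, 0, 0, 1]
    - [0, 0, 0, 0, 0, 0, 1]
    - [0, -0.03, 0, 0, 0, 0, 1]
    - [0, -0.05, 0, 0, 0, 0, 1]
    - [0, -0.05, 0, 0, 0, 0, 1]
    - [0, -0.05, 0, 0, 0, 0, 1]
    - [0, 0, 0, 0, 0, 0, 1]

```text
time: 22.8
tool_pos: [0.6036, 0.188, 0.2708]
tcp_rot: [-1.173, -1.295, 1.269]
wrist_force: [0.1, -1.0, -0.1]
width: 1.005
```

```bash
python3 - <<'E'
from pour import *
st()
A=read_camera("scene"); B=read_camera("side"); 
cv2.imwrite("pics/z.png",np.vstack([cv2.resize(A["img"][120:310,80:430],(550,299)),cv2.resize(B["img"][90:300,90:430],(480,297)) if 0 else cv2.resize(B["img"][90:300,90:430],(550,299))]))
for n,c in (("scene",A),("side",B)):
    W=cloud(c); V=W.reshape(-1,3); rect(sel(V,(.5,.68),(.13,.26),(.082,.092)),"handle")
    xs=np.arange(.45,.58,.02)
    q=sel(V,(.42,.6),(-.2,-.06),(.062,.078)); print("planter +y edge",[round(float(q[abs(q[:,0]-x)<.01][:,1].max()),4) if (abs(q[:,0]-x)<.01).any() else None for x in xs])
    q=sel(V,(.42,.6),(-.2,-.08),(.0,.035)); print("points in slot (z<.035)",len(sel(q,(.45,.57),(-.108,-.1),(-.01,.03))))
    summ(c,"lump_a",W,4); summ(c,"egg_cup",W,1)
E
```

```text
22.8 [0.6036 0.188  0.2708] [-1.173 -1.295  1.269] F [ 0.1 -1.  -0.1] w 1.005 q [ 0.26  0.16  1.68 -0.    1.28 -1.4 ]
handle 208 c [604.5 185.5] size [83.9 18.1] ang 5.12
planter +y edge [-0.1043, -0.105, -0.1055, -0.106, -0.1064, -0.107, -0.1076]
points in slot (z<.035) 3
lump_a 0.73 [220. 200.] lo [ 0.426 -0.154  0.004] hi [ 0.559 -0.11   0.069] med [ 0.51  -0.13   0.042] bgr 45 58 91 237
lump_a 0.69 [191. 195.] lo [ 0.475 -0.239  0.014] hi [ 0.507 -0.198  0.047] med [ 0.498 -0.217  0.036] bgr 49 69 116 265
lump_a 0.47 [257. 170.] lo [ 0.369 -0.038  0.036] hi [ 0.39  -0.008  0.043] med [ 0.38  -0.023  0.04 ] bgr 144 98 84 50
lump_a 0.38 [353. 209.] lo [0.477 0.133 0.003] hi [0.645 0.229 0.09 ] med [0.585 0.178 0.021] bgr 112 119 125 1267
egg_cup 0.62 [278. 287.] lo [ 0.782 -0.058  0.001] hi [ 0.833 -0.01   0.068] med [ 0.813 -0.034  0.045] bgr 80 70 59 1063
handle 284 c [600.3 188.6] size [84.2 20.6] ang 4.35
planter +y edge [-0.0998, -0.0995, -0.1009, -0.0997, -0.1011, -0.1014, -0.1025]
points in slot (z<.035) 80
lump_a 0.75 [310. 235.] lo [ 0.353 -0.075 -0.001] hi [0.393 0.002 0.043] med [ 0.368 -0.009  0.031] bgr 135 74 44 412
lump_a 0.55 [319. 174.] lo [ 0.461 -0.247  0.01 ] hi [ 0.497 -0.194  0.048] med [ 0.476 -0.205  0.036] bgr 45 68 125 280
lump_a 0.49 [282. 174.] lo [ 0.526 -0.156  0.041] hi [ 0.555 -0.138  0.049] med [ 0.537 -0.146  0.046] bgr 40 62 118 47
egg_cup 0.96 [174. 160.] lo [ 0.777 -0.058  0.003] hi [ 0.829 -0.008  0.069] med [ 0.796 -0.026  0.05 ] bgr 82 66 47 499
```

View pics/z.png

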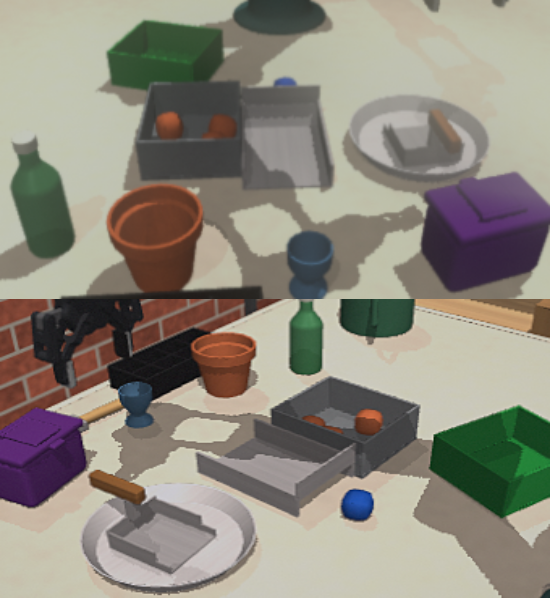

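```bash
python3 - <<'E'
from h import *
d=down(TY)
plan([((.497,-.325,.2),d,1,.06),((.497,-.325,.035),d,1,.045)],amax=.17)
E
```

```text
[-0.05,0.0061,0.0151,0.0003,0.1695,0.0003,1],
[-0.0518,0.0061,0.0065,0.0003,0.1695,0.0003,1],
[-0.0521,0.0061,-0.0023,0.0003,0.1695,0.0003,1],
[-0.051,0.0062,-0.0111,0.0003,0.1695,0.0003,1],
[-0.0484,0.0062,-0.0196,0.0003,0.1695,0.0003,1],
[-0.0444,0.0062,-0.0274,0.0003,0.1695,0.0003,1],
[-0.0391,0.0062,-0.0345,0.0003,0.1695,0.0003,1],
[-0.0327,0.0062,-0.0406,0.0003,0.1695,0.0003,1],
[-0.0254,0.0062,-0.0456,0.0003,0.1695,0.0003,1],
[-0.0174,0.0062,-0.0492,0.0003,0.1695,0.0003,1],
-- 10
[0,0.0412,0,0,0,0,1],
[0,0.0412,0,0,0,0,1],
[0,0.0412,0,0,0,0,1],
[0,0.0412,0,0,0,0,1],
-- 4
```

Emit:
jog_arm:
  increments:
    - [-0.05, 0.006, 0.0151, 0, 0.1695, 0, 1]
    - [-0.0518, 0.006, 0.0065, 0, 0.1695, 0, 1]
    - [-0.0521, 0.006, -0.0023, 0, 0.1695, 0, 1]
    - [-0.051, 0.006, -0.0111, 0, 0.1695, 0, 1]
    - [-0.0484, 0.006, -0.0196, 0, 0.1695, 0, 1]
    - [-0.0444, 0.006, -0.0274, 0, 0.1695, 0, 1]
    - [-0.0391, 0.006, -0.0345, 0, 0.1695, 0, 1]
    - [-0.0327, 0.006, -0.0406, 0, 0.1695, 0, 1]
    - [-0.0254, 0.006, -0.0456, 0, 0.1695, 0, 1]
    - [-0.0174, 0.006, -0.0492, 0, 0.1695, 0, 1]

```text
time: 24.35
tool_pos: [0.4758, -0.3318, 0.1835]
tcp_rot: [-1.564, 0.074, -0.045]
wrist_force: [0.8, 0.5, 0.4]
width: 1.0
```

```bash
python3 - <<'E'
from h import *
st(); d=down(TY)
plan([((.497,-.325,.12),d,1,.05),((.497,-.325,.035),d,1,.045)],amax=.17)
E
```

```text
24.35 [ 0.4758 -0.3318  0.1835] [-1.564  0.074 -0.045] F [0.8 0.5 0.4] w 1.0 q [-0.65  0.14  1.86 -0.01  1.15 -0.57]
[0.0109,0.0316,0.004,-0.0028,-0.024,-0.0092,1],
[0.0107,0.0317,0.0038,-0.0028,-0.024,-0.0092,1],
-- 2
[0,0.0425,0,0,0,0,1],
[0,0.0425,0,0,0,0,1],
-- 2
```

Emit:
jog_arm:
  increments:
    - [0.0109, 0.0316, 0.004, -0.0028, -0.024, -0.0092, 1]
    - [0.0107, 0.0317, 0.0, -0.0028, -0.024, -0.0092, 1]
    - [0, 0.04, 0, 0, 0, 0, 1]
    - [0, 0.035, 0, 0, 0, 0, 1]
    - [0, 0, 0, 0, 0, 0, 1]

```text
time: 24.98
tool_pos: [0.4909, -0.3316, 0.0339]
tcp_rot: [-1.565, 0.036, -0.021]
wrist_force: [0.4, 1.0, 0.7]
width: 1.001
```

```bash
python3 - <<'E'
from h import *
st(); d=down(TY)
plan([((.498,-.28,.033),d,1,.05)],amax=.17)
E
```

```text
24.98 [ 0.4909 -0.3316  0.0339] [-1.565  0.036 -0.021] F [0.4 1.  0.7] w 1.001 q [-0.64  0.33  1.95 -0.    0.87 -0.6 ]
[0.0026,0.0005,0.0259,-0.0027,-0.0042,-0.0046,1],
[0.0027,0.0005,0.0259,-0.0027,-0.0042,-0.0046,1],
-- 2
```

Emit:
jog_arm:
  increments:
    - [0.0026, 0, 0.0259, -0.0027, -0.0042, -0.0046, 1]
    - [0.0026, 0, 0.022, -0.0027, -0.0042, -0.0046, 1]
    - [0, 0, 0.008, 0, 0, 0, 1]
    - [0, 0, 0.004, 0, 0, 0, 1]
    - [0, 0, 0.002, 0, 0, 0, 1]

```text
time: 25.6
tool_pos: [0.5004, -0.2693, 0.0373]
tcp_rot: [-1.574, 0.018, -0.025]
wrist_force: [-0.2, -0.2, 0.2]
width: 1.004
```

Emit:
jog_arm:
  increments:
    - [0, 0.004, 0.002, 0, 0, 0, 1]
    - [0, 0.002, 0.002, 0, 0, 0, 1]
    - [0, 0, 0.002, 0, 0, 0, 1]

```text
time: 25.98
tool_pos: [0.501, -0.2647, 0.0314]
tcp_rot: [-1.576, 0.018, -0.026]
wrist_force: [0.7, -4.7, 0.2]
width: 0.998
```

Emit:
jog_arm:
  increments:
    - [0, 0, 0.003, 0, 0, 0, 1]
    - [0, 0, 0.003, 0, 0, 0, 1]

```text
time: 26.22
tool_pos: [0.5014, -0.264, 0.0322]
tcp_rot: [-1.585, 0.013, -0.023]
wrist_force: [-3.6, -12.1, 0.2]
width: 1.001
```

Emit:
jog_arm:
  increments:
    - [0, 0, -0.001, 0, 0, 0, 1]
    - [0, 0, -0.003, 0, 0, 0, 1]
    - [0, 0, -0.006, 0, 0, 0, 1]
    - [0, 0, -0.02, 0, 0, 0, 1]
    - [0, 0, -0.02, 0, 0, 0, 1]
    - [0, -0.04, -0.005, 0, 0, 0, 1]
    - [0, -0.05, 0, 0, 0, 0, 1]
    - [0, -0.05, 0, 0, 0, 0, 1]
    - [0, 0, 0, 0, 0, 0, 1]

```text
time: 27.35
tool_pos: [0.4985, -0.3263, 0.1762]
tcp_rot: [-1.585, 0.017, -0.025]
wrist_force: [1.0, -0.5, 0.0]
width: 1.001
```

```bash
python3 - <<'E'
from h import *
st()
A=read_camera("scene"); B=read_camera("side")
for c in (A,B):
    V=cloud(c).reshape(-1,3); xs=np.arange(.45,.58,.02)
    for lo in (.060,.062):
        q=sel(V,(.42,.6),(-.2,-.06),(lo,.078)); print("edge",[round(float(q[abs(q[:,0]-x)<.01][:,1].max()),4) for x in xs])
cv2.imwrite("pics/y.png",np.hstack([cv2.resize(A["img"][140:250,150:290],(400,314),interpolation=3),cv2.resize(B["img"][130:250,220:370],(400,320),interpolation=3)[:314]]))
E
```

```text
27.35 [ 0.4985 -0.3263  0.1762] [-1.585  0.017 -0.025] F [ 1.  -0.5  0. ] w 1.001 q [-0.62  0.16  1.86 -0.01  1.11 -0.59]
edge [-0.0658, -0.1049, -0.1034, -0.1038, -0.1042, -0.1048, -0.1052]
edge [-0.0658, -0.1049, -0.1036, -0.1038, -0.1042, -0.1048, -0.1052]
edge [-0.0984, -0.0996, -0.0991, -0.0989, -0.1013, -0.1007, -0.1008]
edge [-0.0984, -0.0996, -0.0995, -0.0989, -0.1013, -0.1007, -0.1008]
```

View pics/y.png

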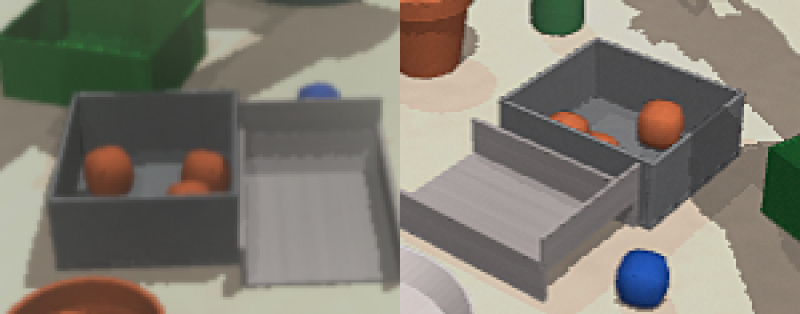

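Three lumps are in the box, the tray is empty, and the planter edge is parallel to the tray wall and touching it. I'm handing the job in.

```bash
python3 -c "
from h import *
s=st(); print(bot.finish_job())"
```

```text
27.45 [ 0.4957 -0.3241  0.1712] [-1.58   0.023 -0.019] F [-1.  -0.1 -0.4] w 1.0 q [-0.62  0.16  1.87 -0.01  1.11 -0.58]
the job is handed in; nothing more can be done
None
```

The job is done and handed in at about 27.5 s. I pushed the planter box flush against the tray, scooped all three clay lumps in one pass and tipped them into the box. I then set the scoop back in the pie dish at its original spot.

- **Planter box:** after the pour, one camera showed a possible gap of 1–2 mm at the tray. I pushed the box flush again and backed the gripper away slowly. The last check showed its edge in line with the tray wall to within the cameras' roughly 2 mm accuracy; the two cameras disagreed on its absolute position by about 4 mm. The force when I pressed it (about 12 N) also matched the first flush contact.
- **Lumps:** the last picture shows all three orange lumps in the box and the tray empty. They were only ever touched with the scoop.
- **Scoop and shelf:** the scoop sits in the dish, with its handle top at the same height as at the start. The dish and egg cup measured unmoved. The pot, spray can, flip-top, green box and blue look-alike look untouched in the pictures, but I did not measure them again at the end.

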